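# Check and tighten the solvent caps, then shelve the bottles

## Robot

A 6-joint arm with a two-finger parallel gripper is mounted at the origin on the work surface. World frame = base frame: x ahead of the robot, y to its left, z up, the work surface at z = 0. Lengths are in m, angles in rad, forces in N, time in s.
With the tool pointing down it reaches from about 0.35 to 0.725 m from the base axis. Payload 6 kg.
Tool frame: the origin (TCP) lies at the very end of the fingers, on their centre line; the grasp point (between the pads) lies 19 mm behind it; z points along the fingers, y is the direction in which the jaws open and shut (so a half turn about z gives the same grasp; the last joint's range is limited). The gripper opens to 85 mm and grips with 20 to 120 N. Pads are 22 mm wide; open, the fingers measure 114 mm over their backs; the gripper's body (76 mm by 85 mm) begins 54 mm behind the grasp point. The pads swing forward as they close: fully open they stand 13 mm farther back than shut.
Start: joints at [1.544, 0.04, 0.085, 0, -1.615, -0.334], TCP at [0.212, 0.561, 0.211] pointing down, gripper open.
Joint ranges: [-2.56, 2.56], [-1.29, 2.01], [-1.08, 1.49], [-3.29, 1.98], [-2.81, -0.18], [-2.99, 2.99]. Speed limits (rad/s): [2.57, 2.57, 3.01, 3.14, 3.14, 3.14].

## Interface

Orientations are given as a unit quaternion [x, y, z, w].
In Python, from rig import bot gives the robot as it stands.
- The arm moves only by the shell command python3 -m crank 'ROWS' [FORCE]. ROWS is JSON, a list that holds one entry, the list of rows, each a list of 7 numbers: the shift along the tool's x, y, z in cm, then the turn, a rotation vector about the tool's x, y, z in rad, then the opening, from -1 (shut) to 1 (fully open). In form: [[[tx, ty, tz, ax, ay, az, gripper], ...]]. A call has 1 to 20 rows; each row shifts and turns the commanded pose from where the row before left it, along the tool's axes as they then stand; what a row does not reach is not made up. A row lasts 1/10 s, in which the tool goes at most 50 mm and 8.59 degrees, less where a joint would pass 70% of its speed; a pose out of reach is approached as far as the arm can. A call with a gripper value outside its range is refused whole. The fingers move at their own pace and stop on an object; FORCE is the grip in N (left out, the last holds). Time passes only in rows, so rows that do not move let the fingers close. It gives the time, the measured TCP pose, the force and the opening at its end, in the units of the state.
- bot.get_obs(): the state, without advancing time (a new reading comes with each control period).
- bot.snapshot(name): name is "side" or "top" or "wrist"; returns (picture, depth): 480x640x3 uint8, red, green, blue; 480x640 float32, m along the optical axis (not along the pixel's ray), 0 where there is no reading.
- bot.camera_model(name): a dict with "fx", "fy", "cx", "cy" (pixels), "R" (3x3) and "t" (3): a world point X has camera coordinates R X + t. Camera axes: x right, y down, z forward; pixel columns grow to the right and rows downward; lengths in m; the calibration is good to about 2 mm. A picture is of the moment at which its call begins: read the wrist's pose just before it. camera_model takes no time and is no camera call; for the wrist camera it gives the pose at the moment of the call.
- bot.job_done(): hands the job in, once; it reports no verdict.
Trained networks look in the newest picture that a camera, given by its name, has taken for a name from the list of things; names that differ only in an ending like _2 or _b are one class to them, and where a whole thing is asked for, a point or a joint stands for the part that bears it (a point fixed in the world has none). Each returns a list of dicts, best first, with "score" (0 to 1); they miss things now and then, are a little off and sometimes report something else, mostly with a low value. They report only what shows in the picture. A call takes as long as a camera call. They do not tell look-alikes from the thing itself.
- bot.spot_in(camera, thing): "xy" ([column, row] as shares, 0 to 1, of the picture: columns of its width, rows of its height, amid what is visible of it).
- bot.silhouettes(camera, thing): "region" (480x640 bool, what is visible of it) and "xy" ([column, row] as shares, 0 to 1, of the picture: columns of its width, rows of its height, amid what is visible of it).
The state is a dict: "t": time; "joint_positions": joint angles; "dq": joint speeds; "joint_torque": joint torques, N m; "tool_pos": TCP position; "tool_rot": TCP orientation; "wrist_force": force on the tool from outside, world axes, zero at the start; "torque": the same for the moment, N m; "width": finger opening in m.
Only numpy, scipy, OpenCV 4.12 (cv2) and the standard library are available. Lean on these libraries where they do the work, as an engineer would, in place of code of your own. Each camera call takes 0.05 s, during which the arm holds its last target.

## Task

Some of the three solvent bottles in the black holder have loose caps, which cannot be told by looking, only by giving each cap a tug clockwise. See that every cap is screwed fully home before its bottle goes on the shelf. Then stand all three bottles upright in the white shelf rack, one in each bay, setting them down rather than dropping them, and let go. Do not tip the bottles, hit the lamp or push about the swab tub, the trays or the loupe.

Things in the scene. Friction and masses are not known exactly. Their poses are not given: they have to be found in the camera images.
- bottle_1: White square solvent bottle with a blue label and a red screw cap; the three are identical. Body 52 x 52 mm, flat shoulder 92 mm above the underside, 29 mm neck, cap from 106 to 134 mm; about 0.26 kg (varies). Origin: centre of the underside; z up, x and y square to the body's sides.
- cap_1_top (a point): Centre of the top of the cap of bottle_1, 134 mm above the bottle's underside. The cap is an upright red ribbed cylinder, 38 mm in diameter and 28 mm tall; the point turns with the cap, its x axis runs along the white stripe on the cap's top.
- cap_1 (a joint): Turning angle of the cap on bottle_1, rad; grows as the cap is turned clockwise seen from above (tightening). The zero is arbitrary and every bottle's stop lies at its own reading, so the reading alone does not tell a loose cap from a tight one: a tight cap is at its hard stop and will not turn clockwise, a loose one turns on, up to 1.4 rad, against a steady friction of about 0.09 N m until it meets the stop. The cap neither rises nor comes off, and stays where it is left.
- bottle_2: White square solvent bottle with a blue label and a red screw cap; the three are identical. Body 52 x 52 mm, flat shoulder 92 mm above the underside, 29 mm neck, cap from 106 to 134 mm; about 0.26 kg (varies). Origin: centre of the underside; z up, x and y square to the body's sides.
- cap_2_top (a point): Centre of the top of the cap of bottle_2, 134 mm above the bottle's underside. The cap is an upright red ribbed cylinder, 38 mm in diameter and 28 mm tall; the point turns with the cap, its x axis runs along the white stripe on the cap's top.
- cap_2 (a joint): Turning angle of the cap on bottle_2, rad; grows as the cap is turned clockwise seen from above (tightening). The zero is arbitrary and every bottle's stop lies at its own reading, so the reading alone does not tell a loose cap from a tight one: a tight cap is at its hard stop and will not turn clockwise, a loose one turns on, up to 1.4 rad, against a steady friction of about 0.09 N m until it meets the stop. The cap neither rises nor comes off, and stays where it is left.
- bottle_3: White square solvent bottle with a blue label and a red screw cap; the three are identical. Body 52 x 52 mm, flat shoulder 92 mm above the underside, 29 mm neck, cap from 106 to 134 mm; about 0.26 kg (varies). Origin: centre of the underside; z up, x and y square to the body's sides.
- cap_3_top (a point): Centre of the top of the cap of bottle_3, 134 mm above the bottle's underside. The cap is an upright red ribbed cylinder, 38 mm in diameter and 28 mm tall; the point turns with the cap, its x axis runs along the white stripe on the cap's top.
- cap_3 (a joint): Turning angle of the cap on bottle_3, rad; grows as the cap is turned clockwise seen from above (tightening). The zero is arbitrary and every bottle's stop lies at its own reading, so the reading alone does not tell a loose cap from a tight one: a tight cap is at its hard stop and will not turn clockwise, a loose one turns on, up to 1.4 rad, against a steady friction of about 0.09 N m until it meets the stop. The cap neither rises nor comes off, and stays where it is left.
- holder: Black bench holder, fixed, 75 x 247 mm and 34 mm tall, with a row of three square pockets along its y axis, 84 mm apart (at -84, 0, +84 mm), each 55 mm square and 26 mm deep with its floor 8 mm above the table. The bottles start in it, standing square in the pockets, which keep them from turning. Origin: centre of the underside.
- rack: White and aluminium shelf rack, fixed, 76 x 226 mm, a shelf 40 mm above the table with a row of three bays along its y axis, 74 mm apart; every bay is 66 mm square inside, with 20 mm high walls (top of the walls 60 mm above the table). Origin: centre of the underside, on the table.
- bay_1 (a point): Centre of the floor of bay 1 of the shelf rack, 40 mm above the table; x and y axes square to the bay's walls. Bays 1, 2, 3 lie at y = -74, 0, +74 mm of the rack.
- bay_2 (a point): Centre of the floor of bay 2 of the shelf rack, 40 mm above the table; x and y axes square to the bay's walls. Bays 1, 2, 3 lie at y = -74, 0, +74 mm of the rack.
- bay_3 (a point): Centre of the floor of bay 3 of the shelf rack, 40 mm above the table; x and y axes square to the bay's walls. Bays 1, 2, 3 lie at y = -74, 0, +74 mm of the rack.
- lamp: Bystander: inspection lamp, fixed, white round foot 90 mm in diameter and 16 mm tall, steel post 24 mm in diameter, head 110 x 30 x 22 mm at the top reaching from 20 mm on the -x side to 90 mm on the +x side of the post; 246 mm tall in all. Origin: centre of the foot's underside.
- swab_tub: Bystander: open red tub of swabs, loose, 72 mm in diameter, 55 mm tall, the swabs stand out to 84 mm. Origin: centre of the underside.
- tray_stack: Bystander: stack of clear component trays (one block), loose, 100 x 120 mm, 68 mm tall. Origin: centre of the underside.
- loupe: Bystander: black stand loupe, loose, 60 mm in diameter, 54 mm tall. Origin: centre of the underside.
Things that resemble listed ones, but are neither listed nor needed, are in the scene too. What is shaped like the bottle_1 but green is not meant. What is shaped like the bottle_2 but orange is not meant.

How it is judged:
On the way, in this order (a step that is already met when the one before it is completed fails the run):
1. all three caps are screwed home (value of joint cap_1 above 1.78 rad and value of joint cap_2 above 2.48 rad and value of joint cap_3 above 1.38 rad), for 0.2 s.
2. all three bottles stand in the rack with tight caps (((horizontal distance between bottle_1 and bay_1 below 0.015 m and z of bottle_1 in the frame of bay_1 below 0.004 m) or (horizontal distance between bottle_1 and bay_2 below 0.015 m and z of bottle_1 in the frame of bay_2 below 0.004 m) or (horizontal distance between bottle_1 and bay_3 below 0.015 m and z of bottle_1 in the frame of bay_3 below 0.004 m)) and angle between each of bottle_1, bottle_2, bottle_3's own z axis and vertical below 0.06 rad and linear speed of each of bottle_1, bottle_2, bottle_3 below 0.03 m/s and ((horizontal distance between bottle_2 and bay_1 below 0.015 m and z of bottle_2 in the frame of bay_1 below 0.004 m) or (horizontal distance between bottle_2 and bay_2 below 0.015 m and z of bottle_2 in the frame of bay_2 below 0.004 m) or (horizontal distance between bottle_2 and bay_3 below 0.015 m and z of bottle_2 in the frame of bay_3 below 0.004 m)) and ((horizontal distance between bottle_3 and bay_1 below 0.015 m and z of bottle_3 in the frame of bay_1 below 0.004 m) or (horizontal distance between bottle_3 and bay_2 below 0.015 m and z of bottle_3 in the frame of bay_2 below 0.004 m) or (horizontal distance between bottle_3 and bay_3 below 0.015 m and z of bottle_3 in the frame of bay_3 below 0.004 m))), for 0.2 s.
At the end, for the whole second after the job is handed in: Every cap is within 0.12 rad of its tight stop, and every bottle stands upright (within 0.06 rad) and at rest on the floor of a bay of the rack (underside less than 4 mm above it, within 15 mm of the bay's centre), one to a bay, released (all of step 1 and all of step 2); the robot touches nothing.
It fails at once if a bottle stands in the rack while its cap is still loose (more than 0.12 rad short of its stop) ((((horizontal distance between bottle_1 and bay_1 below 0.03 m and z of bottle_1 in the frame of bay_1 below 0.004 m) or (horizontal distance between bottle_1 and bay_2 below 0.03 m and z of bottle_1 in the frame of bay_2 below 0.004 m) or (horizontal distance between bottle_1 and bay_3 below 0.03 m and z of bottle_1 in the frame of bay_3 below 0.004 m)) and not (value of joint cap_1 above 1.78 rad)) or (((horizontal distance between bottle_2 and bay_1 below 0.03 m and z of bottle_2 in the frame of bay_1 below 0.004 m) or (horizontal distance between bottle_2 and bay_2 below 0.03 m and z of bottle_2 in the frame of bay_2 below 0.004 m) or (horizontal distance between bottle_2 and bay_3 below 0.03 m and z of bottle_2 in the frame of bay_3 below 0.004 m)) and not (value of joint cap_2 above 2.48 rad)) or (((horizontal distance between bottle_3 and bay_1 below 0.03 m and z of bottle_3 in the frame of bay_1 below 0.004 m) or (horizontal distance between bottle_3 and bay_2 below 0.03 m and z of bottle_3 in the frame of bay_2 below 0.004 m) or (horizontal distance between bottle_3 and bay_3 below 0.03 m and z of bottle_3 in the frame of bay_3 below 0.004 m)) and not (value of joint cap_3 above 1.38 rad))).
It fails at once if a bottle tipped more than 35 degrees (angle between any of bottle_1, bottle_2, bottle_3's own z axis and vertical above 0.61 rad).
It fails at once if a bottle dropped (moving faster than 0.5 m/s, as after a fall of 13 mm, with no finger on it) ((linear speed of bottle_1 above 0.5 m/s and contact force between the fingers and bottle_1 below 0.3 N) or (linear speed of bottle_2 above 0.5 m/s and contact force between the fingers and bottle_2 below 0.3 N) or (linear speed of bottle_3 above 0.5 m/s and contact force between the fingers and bottle_3 below 0.3 N)).
It fails at once if the swab tub, tray stack or loupe moved more than 20 mm or tipped more than 0.4 rad (distance of any of swab_tub, tray_stack, loupe from where it was at the start of the episode above 0.02 m or angle between any of swab_tub, tray_stack, loupe's own z axis and vertical above 0.4 rad).
It fails at once if the lamp was struck (above 8 N) (contact force between lamp and anything else above 8 N).
It also fails if it takes over 72 s, if anything falls off the work surface, if the arm or the gripper's body presses on something with over 40 N, if the wrist force passes 120 N, or if a joint passes its speed limit or range.

## Working session

There is one attempt and no reset: what is moved stays moved. The work goes in short steps, Python scripts to look and compute and a shell command to move; the robot and the scene stay as the last step left them, time stands still between calls to the robot, and variables do not carry over. Pictures are saved under pics/ and viewed, and the job is handed in when it is done.

```bash
ls; mkdir -p pics
python3 - <<'E'
from rig import bot
import cv2,json
o=bot.get_obs();print({k:(v if not hasattr(v,'tolist') else v.tolist()) for k,v in o.items()})
for n in ['top','side']:
    p,d=bot.snapshot(n);cv2.imwrite(f'pics/{n}0.png',p[:,:,::-1]);c=bot.camera_model(n);print(n,c)
E
```

```text
pics
{'t': 0.0, 'joint_positions': [1.5437071705081171, 0.04080066161802623, 0.08383194254149387, -0.00046602367244459234, -1.615516973409131, -0.33368145391551557], 'dq': [-0.00039631125031421304, 0.0014057595852466004, -0.0010477817750175985, 0.000518199316056892, -0.00016039236171924053, -0.0013239946717925712], 'joint_torque': [-0.0006867038428026717, -36.82076096534729, 34.74298596382141, 6.932760179042816, -0.00538543303264305, -2.7043545856031415e-05], 'tool_pos': [0.21160347394782095, 0.5610593851679694, 0.20999639168938844], 'tool_rot': [0.9837760947053018, -0.17939851673696963, -0.00010107766225926831, 0.0008703230817117614], 'wrist_force': [-0.8321643520131408, 0.15123334565741248, 0.14157624160536883], 'torque': [-0.017734479176561596, 0.039567095019935425, -0.020669846582982206], 'width': 0.08526315438800224}
top {'fx': 590.3245011061576, 'fy': 590.3245011061576, 'cx': 320.1822088636154, 'cy': 245.09716845940866, 'R': array([[-0.01989027, -0.99980167, -0.00100291],
       [-0.97852046,  0.01967275, -0.20520892],
       [ 0.20518795, -0.00310029, -0.97871768]]), 't': array([0.01220123, 0.57836877, 1.35256793])}
side {'fx': 494.29717306057745, 'fy': 494.29717306057745, 'cx': 312.46184437916514, 'cy': 237.68354763200324, 'R': array([[ 0.99989172,  0.00764634,  0.01257301],
       [ 0.01415595, -0.73317268, -0.67989516],
       [ 0.00401948,  0.67999953, -0.73320153]]), 't': array([-0.54996594,  0.07608376,  1.20445716])}
```

View pics/top0.png

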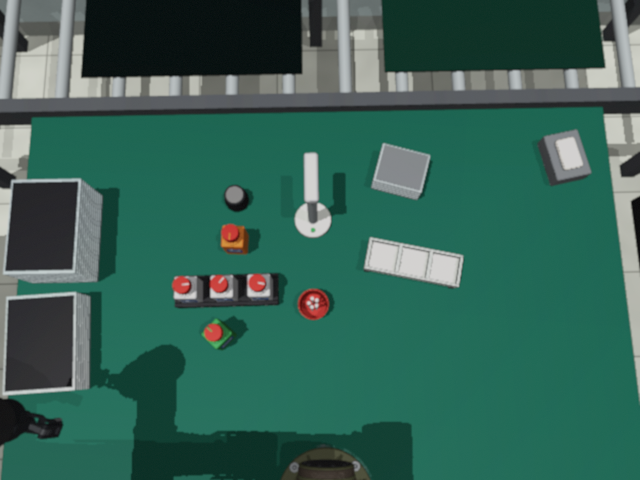

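View pics/side0.png

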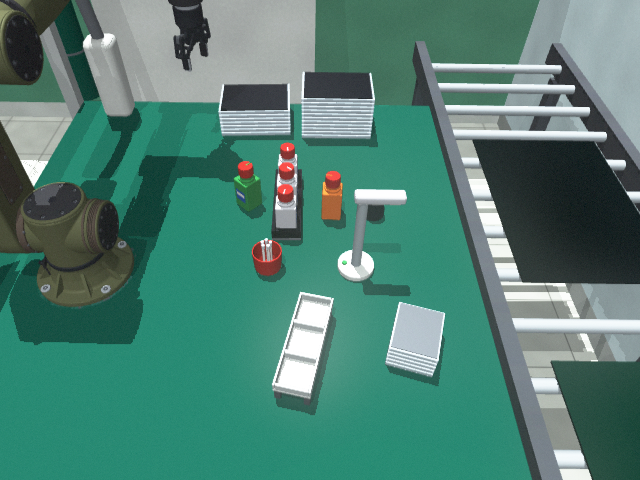

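The top view shows the holder with three white, red-capped bottles at about (182,288), (221,287), (259,287). The green look-alike is at (216,333) and the orange one at (234,238). The rack is at (413,262), the lamp at (312,200), the tub at (313,304), the trays at (402,170) and the loupe at (236,197). Next I'll measure them.

```bash
cat > h.py <<'E'
from rig import bot
import numpy as np, cv2
from scipy.spatial.transform import Rotation as Rn
def onplane(c,uv,z):
    uv=np.atleast_2d(np.asarray(uv,float))
    d=np.c_[(uv[:,0]-c['cx'])/c['fx'],(uv[:,1]-c['cy'])/c['fy'],np.ones(len(uv))]@c['R']
    o=-c['R'].T@c['t']
    return o+d*((z-o[2])/d[:,2])[:,None]
def cloud(c,d):
    v,u=np.mgrid[0:480,0:640]
    P=np.stack([(u-c['cx'])/c['fx']*d,(v-c['cy'])/c['fy']*d,d],-1)
    return (P-c['t'])@c['R']
def proj(c,X):
    Y=np.atleast_2d(X)@c['R'].T+c['t']
    return np.c_[Y[:,0]/Y[:,2]*c['fx']+c['cx'],Y[:,1]/Y[:,2]*c['fy']+c['cy']]
E
python3 - <<'E'
from h import *
np.set_printoptions(precision=4,suppress=True)
for cam in ['top','side']:
    p,d=bot.snapshot(cam);c=bot.camera_model(cam);X=cloud(c,d)
    np.savez(f'{cam}.npz',p=p,d=d)
    for th in ['cap_1_top','bottle_1','holder','rack','lamp','swab_tub','tray_stack','loupe']:
        for r in bot.silhouettes(cam,th)[:6]:
            m=r['region']&(d>0);Q=X[m]
            if len(Q)<20: continue
            zt=np.percentile(Q[:,2],97);T=Q[Q[:,2]>zt-.008]
            rect=cv2.minAreaRect((T[:,:2]*1000).astype(np.float32))
            print(cam,th,round(r['score'],2),np.array(r['xy'])*[640,480],'ztop',round(zt,4),'med',np.median(T[:,:2],0),'rect',np.array(rect[0]),np.array(rect[1]),round(rect[2],1))
E
```

```text
top cap_1_top 0.75 [216.32  281.904] ztop 0.1461 med [0.4782 0.2282] rect [477.9    227.3101] [35.6196 35.944 ] 1.3
top cap_1_top 0.63 [179.584 286.08 ] ztop 0.1467 med [0.477 0.311] rect [477.4988 311.0313] [34.819  35.8319] 41.5
top cap_1_top 0.56 [215.296 332.88 ] ztop 0.1385 med [0.3725 0.2399] rect [371.5494 239.7638] [36.2229 35.3973] 31.5
top bottle_1 0.96 [221.12  287.184] ztop 0.145 med [0.4777 0.2282] rect [477.952 227.514] [36.1618 36.2393] 87.7
top bottle_1 0.96 [261.376 286.704] ztop 0.1455 med [0.479  0.1431] rect [478.8788 143.3186] [36.0212 34.5842] 83.2
top bottle_1 0.9 [187.392 294.096] ztop 0.1454 med [0.4769 0.3115] rect [476.956  311.3035] [35.5876 36.8455] 43.1
top bottle_1 0.66 [237.568 240.816] ztop 0.1374 med [0.5971 0.2058] rect [596.6772 205.7441] [36.8379 36.8215] 43.6
top bottle_1 0.62 [224.384 333.504] ztop 0.1374 med [0.3725 0.2403] rect [371.222  240.6286] [36.9657 36.5217] 42.8
top bottle_1 0.16 [239.296 297.12 ] ztop 0.0401 med [0.4617 0.2001] rect [478.2039 227.7343] [ 75.5844 246.2854] 0.7
top holder 0.91 [240.32 298.32] ztop 0.0397 med [0.4613 0.2
[... 2158 characters left out ...]
.4
side rack 0.72 [301.504 346.32 ] ztop 0.0617 med [ 0.5323 -0.2428] rect [ 534.6633 -221.1246] [229.8081  76.7051] 77.6
side lamp 0.74 [358.4  229.92] ztop 0.2472 med [0.6881 0.0128] rect [689.2676  16.6614] [ 32.9851 109.6774] 89.5
side lamp 0.21 [264.832 254.784] ztop 0.0834 med [0.4393 0.016 ] rect [438.5192  17.4005] [23.6191 24.0665] 72.3
side swab_tub 0.75 [264.192 255.6  ] ztop 0.0835 med [0.4393 0.0167] rect [438.5192  17.4005] [23.6191 24.0665] 72.3
side tray_stack 0.7 [414.912 338.688] ztop 0.0728 med [ 0.7667 -0.2084] rect [ 767.1188 -203.2288] [122.393   99.8853] 73.7
side loupe 0.6 [374.272 211.92 ] ztop 0.2226 med [0.6801 0.0077] rect [679.7156   7.4228] [25.0392  5.7243] 1.1
```

Measured positions: holder (0.479, 0.227), rack (0.534, -0.221) with yaw -12.6°. Candidates in the top view are the bottles at (182,288), (221,287) and (259,287), plus the green one at (216,333) and the orange one at (234,238). The three white ones in the black holder fit the description, and I'll confirm with a crop.

Run:
```python
from h import *
p=np.load('top.npz')['p'][210:360,160:330];cv2.imwrite('pics/crop0.png',cv2.resize(p[:,:,::-1],None,fx=4,fy=4,interpolation=cv2.INTER_CUBIC))
```

```text
(no output)
```

View pics/crop0.png

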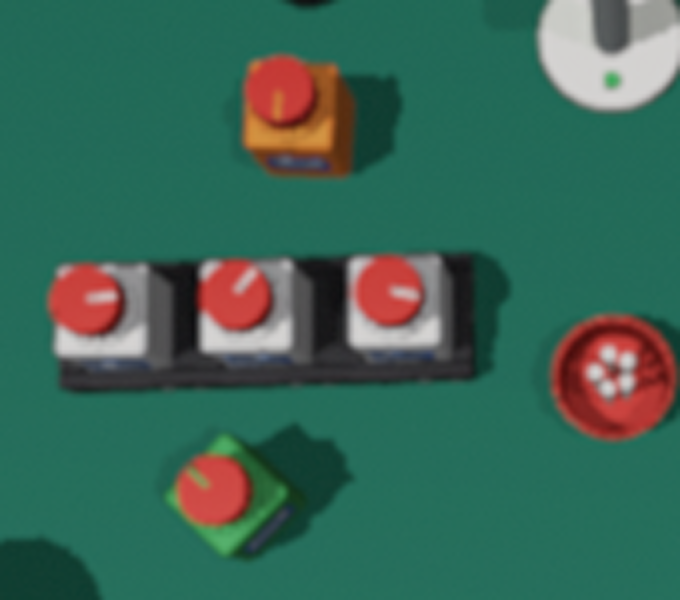

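```bash
python3 -m crank '[[[0,0,0,0,0,0.149,0.4],[0,0,0,0,0,0.149,0.4],[0,0,0,0,0,0.149,0.4],[0,0,0,0,0,0.149,0.4],[0,0,0,0,0,0.149,0.4],[0,0,0,0,0,0.149,0.4],[0,0,0,0,0,0.149,0.4],[0,0,0,0,0,0.149,0.4],[0,0,0,0,0,0.018,0.4]]]' 40
```

```text
t: 1.9
tool_pos: [0.2118, 0.5613, 0.211]
tool_rot: [-0.706, 0.708, -0.0, -0.0]
wrist_force: [0.8, 0.5, 0.2]
width: 0.0595
```

The crop shows three white bottles with red caps in the black holder, with the green one below and the orange one above. I'll move over the nearest bottle, the one at y=0.142.

```bash
python3 -m crank '[[[3,-1.9,0,0,0,0,0.4],[3,-1.9,0,0,0,0,0.4],[3,-1.9,0,0,0,0,0.4],[3,-1.9,0,0,0,0,0.4],[3,-1.9,0,0,0,0,0.4],[3,-1.9,0,0,0,0,0.4],[3,-1.9,0,0,0,0,0.4],[3,-1.9,0,0,0,0,0.4],[3,-1.9,0,0,0,0,0.4],[3,-1.9,0,0,0,0,0.4],[3,-1.9,0,0,0,0,0.4],[3,-1.9,0,0,0,0,0.4],[3,-1.9,0,0,0,0,0.4],[2.9,-2.1,0,0,0,0,0.4],[0,0,0,0,0,0,0.4]]]'
python3 - <<'E'
from h import *
p,d=bot.snapshot('wrist');cv2.imwrite('pics/w1.png',p[:,:,::-1]);c=bot.camera_model('wrist');o=bot.get_obs();print(o['joint_positions'],o['tool_pos'])
X=cloud(c,d);red=(p[:,:,0]>120)&(p[:,:,1]<80)&(p[:,:,2]<80)&(d>0)&(X[:,:,2]>.137)&(X[:,:,2]<.15)
n,l,s,ce=cv2.connectedComponentsWithStats(red.astype(np.uint8))
for i in range(1,n):
    if s[i,4]>200: Q=X[l==i];print(ce[i],(Q.min(0)+Q.max(0))/2,Q.max(0)-Q.min(0))
E
```

```text
t: 3.4
tool_pos: [0.4811, 0.1394, 0.2109]
tool_rot: [-0.707, 0.707, -0.0, -0.0]
wrist_force: [0.4, 0.4, -0.7]
width: 0.0596
[ 6.88445525e-01 -2.26223717e-01 -1.63962694e-01  1.52691432e-04
 -1.63354138e+00 -6.88708172e-01] [0.48045853 0.14075696 0.21084924]
[317.97344839 247.20643877] [0.47931957 0.14366558 0.14091191] [0.03703855 0.03862286 0.00780938]
[318.62086168 375.09886621] [0.47863982 0.22852866 0.14090025] [0.03800413 0.03826549 0.00768675]
```

View pics/w1.png

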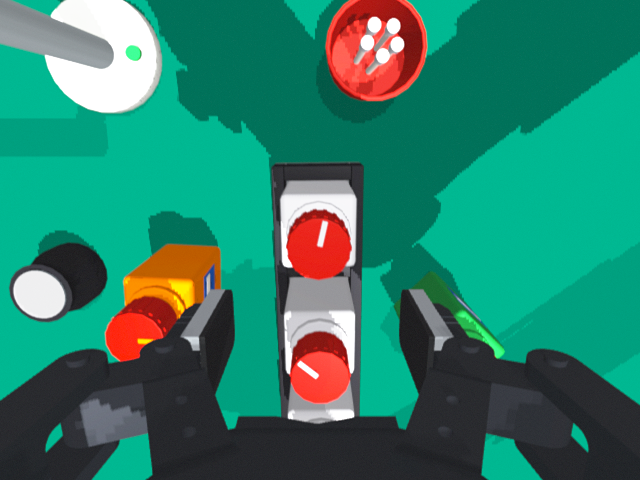

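The wrist picture shows the first cap at (318,247), which measures (0.4793, 0.1437). The second is at (319,375), at (0.4786, 0.2285). Cap height 0.141 is as expected. The jaws stand clear of the green and orange look-alikes. I'll descend and grip.

```bash
python3 -m crank '[[[-0.3,0.1,2.5,0,0,0,0.4],[0,0,2.5,0,0,0,0.4],[0,0,2.5,0,0,0,0.4],[0,0,2,0,0,0,0.4],[0,0,1,0,0,0,0.4],[0,0,0,0,0,0,0.4],[0,0,0,0,0,0,-1],[0,0,0,0,0,0,-1],[0,0,0,0,0,0,-1],[0,0,0,0,0,0,-1]]]' 40
python3 - <<'E'
from h import *
o=bot.get_obs();print(o['t'],o['width'],o['tool_pos'],o['torque'],o['wrist_force'],o['joint_positions'],o['joint_torque'][5])
E
```

```text
t: 4.45
tool_pos: [0.4797, 0.1457, 0.1077]
tool_rot: [0.707, -0.707, 0.001, -0.001]
wrist_force: [1.9, 1.0, 5.5]
width: 0.0363
4.45 0.03633343545356287 [0.47974481 0.1457335  0.10771919] [ 0.19869817 -0.17610122 -0.04619825] [1.88871648 0.99659097 5.53264544] [ 6.98390248e-01 -2.19216013e-01 -3.45782090e-01  9.75232802e-04
 -1.44128550e+00 -6.98256597e-01] -0.021157657611183822
```

Gripped, width 36 mm. Tugging clockwise.

```bash
cat > st.py <<'E'
from h import *
o=bot.get_obs();R=Rn.from_quat(o['tool_rot']).as_matrix();print(round(o['t'],2),'w',round(o['width'],4),'pos',np.round(o['tool_pos'],4),'yaw',round(float(np.arctan2(R[1,0],R[0,0])),3),'tilt',round(float(np.arccos(-R[2,2])),3),'M',np.round(o['torque'],2),'F',np.round(o['wrist_force'],1),'q6',round(o['joint_positions'][5],3),'tau6',round(o['joint_torque'][5],3))
E
python3 -m crank '[[[0,0,0,0,0,0.05,-1],[0,0,0,0,0,0.05,-1],[0,0,0,0,0,0.05,-1],[0,0,0,0,0,0,-1]]]' 40 >/dev/null; python3 st.py
```

```text
4.85 w 0.0363 pos [0.4799 0.1456 0.1078] yaw -1.722 tilt 0.003 M [ 0.08 -0.31 -0.09] F [0.7 0.  5.9] q6 -0.85 tau6 -0.377
```

```bash
python3 -m crank '[[[0,0,0,0,0,0.1,-1],[0,0,0,0,0,0.1,-1],[0,0,0,0,0,0.1,-1],[0,0,0,0,0,0,-1]]]' 40 >/dev/null; python3 st.py
```

```text
5.25 w 0.0364 pos [0.4801 0.1455 0.1078] yaw -2.024 tilt 0.004 M [-0.03 -0.54  0.03] F [2.  0.3 5.6] q6 -1.151 tau6 -0.834
```

```bash
python3 - <<'E'
from h import *
p,d=bot.snapshot('wrist');q,_=bot.snapshot('side')
cv2.imwrite('pics/w2.png',np.hstack([cv2.resize(p,(400,300)),cv2.resize(q[130:280,200:400],(400,300))])[:,:,::-1])
E
python3 st.py
```

```text
5.35 w 0.0363 pos [0.48   0.1455 0.1079] yaw -2.021 tilt 0.004 M [ 0.01 -0.53 -0.04] F [0.7 0.  5.7] q6 -1.149 tau6 -0.018
```

View pics/w2.png

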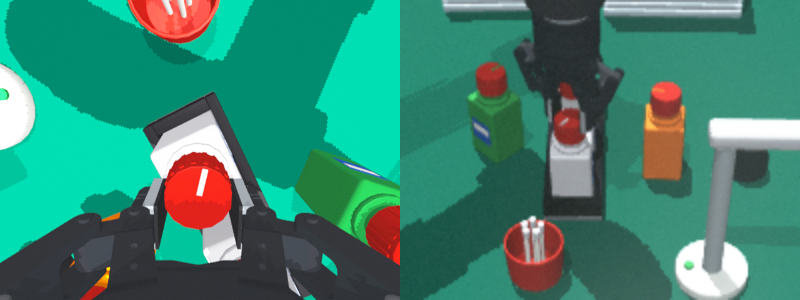

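In the wrist view the stripe (201,182 in the composite) keeps its place relative to the jaws after 0.45 rad. The cap turned with the gripper, so this one was loose. I'll add a stripe-angle measure and keep turning.

```bash
cat > stripe.py <<'E'
from h import *
import sys
p,d=bot.snapshot('wrist');c=bot.camera_model('wrist');o=bot.get_obs();X=cloud(c,d)
cv2.imwrite('pics/'+sys.argv[1],p[:,:,::-1])
t=np.array(o['tool_pos']);R=Rn.from_quat(o['tool_rot']).as_matrix()
zt=float(sys.argv[2]) if len(sys.argv)>2 else .142
P=onplane(c,np.array(np.meshgrid(np.arange(640),np.arange(480))).reshape(2,-1).T,zt).reshape(480,640,3)
near=(np.hypot(P[...,0]-t[0],P[...,1]-t[1])<.017)&(abs(X[...,2]-zt)<.008)
w=near&(p[...,1]>140)&(p[...,2]>140)
red=near&~w
Q=P[w][:,:2];cc=(P[near].min(0)+P[near].max(0))[:2]/2
v=Q.mean(0)-cc
yaw=np.arctan2(R[1,0],R[0,0]);a=np.arctan2(v[1],v[0])
print('stripe px',w.sum(),'world',round(a,3),'yaw',round(yaw,3),'rel',round((a-yaw+np.pi)%(2*np.pi)-np.pi,3),'capc',cc,'tcp',t)
E
python3 -m crank '[[[0,0,0,0,0,0.1,-1],[0,0,0,0,0,0.1,-1],[0,0,0,0,0,0.1,-1],[0,0,0,0,0,0,-1]]]' 40 >/dev/null; python3 st.py; python3 stripe.py s1.png; python3 -m crank '[[[0,0,0,0,0,0.1,-1],[0,0,0,0,0,0.1,-1],[0,0,0,0,0,0.1,-1],[0,0,0,0,0,0,-1]]]' 40 >/dev/null; python3 st.py; python3 stripe.py s2.png
```

```text
5.75 w 0.0363 pos [0.4801 0.1453 0.1079] yaw -2.324 tilt 0.004 M [-0.23 -0.67 -0.04] F [ 3.  -1.2  5.4] q6 -1.451 tau6 -0.842
stripe px 347 world -2.486 yaw -2.322 rel -0.164 capc [0.48005963 0.14519366] tcp [0.48011529 0.14530564 0.10790855]
6.2 w 0.0366 pos [0.4808 0.1458 0.1081] yaw -2.622 tilt 0.006 M [ 0.   -1.81  0.42] F [ 4.3 -0.1  4.2] q6 -1.75 tau6 -1.355
stripe px 305 world -2.618 yaw -2.62 rel 0.002 capc [0.48036077 0.14572786] tcp [0.48080649 0.1457797  0.10809292]
```

The stripe lagged 0.17 rad behind the gripper and the resisting moment rose to 0.42 N m, so the stop seems reached. One more small tug to confirm.

```bash
python3 -m crank '[[[0,0,0,0,0,0.1,-1],[0,0,0,0,0,0.1,-1],[0,0,0,0,0,0,-1]]]' 60 >/dev/null; python3 st.py; python3 stripe.py s3.png
```

```text
6.55 w 0.0356 pos [0.4817 0.1461 0.1088] yaw -2.821 tilt 0.008 M [ 0.07 -2.82  1.08] F [7.8 0.6 4.1] q6 -1.949 tau6 -2.018
stripe px 231 world -2.665 yaw -2.819 rel 0.155 capc [0.47972344 0.14604019] tcp [0.48169539 0.14613957 0.10880258]
```

View pics/s3.png

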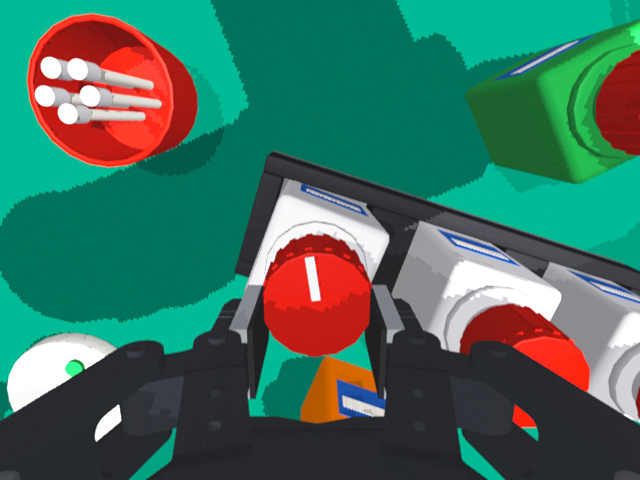

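It's tight: the moment is 1.1 N m, the cap is still, and the fingers slip on it. I'll re-grip to release the wind-up, then lift and turn to the rack's yaw.

```bash
python3 -m crank '[[[0,0,0,0,0,0,0.2],[0,0,0,0,0,0,0.2],[0,0,0,0,0,0,0.2],[0,0,0,0,0,0,-1],[0,0,0,0,0,0,-1],[0,0,0,0,0,0,-1],[0,0,0,0,0,0,-1]]]' 60 >/dev/null; python3 st.py; python3 -m crank '[[[0,0,-0.5,0,0,0,-1],[0,0,-1,0,0,0,-1],[0,0,-1.5,0,0,0,-1],[0,0,-2,0,0,0,-1],[0,0,-2.5,0,0,0,-1],[0,0,-2.5,0,0,0.05,-1],[0,0,-2.5,0,0,0.08,-1],[0,0,-2.5,0,0,0.08,-1],[0,0,0,0,0,0,-1]]]' 60 >/dev/null; python3 st.py; python3 stripe.py s4.png 0.293
```

```text
7.3 w 0.0357 pos [0.4788 0.1452 0.106 ] yaw -2.821 tilt 0.0 M [-0.31 -0.1  -0.02] F [ 0.7 -0.7  0.3] q6 -1.948 tau6 0.001
8.2 w 0.0362 pos [0.4801 0.1455 0.2615] yaw -3.033 tilt 0.008 M [-0.02 -0.08  0.03] F [ 0.2  0.1 -1.1] q6 -2.16 tau6 -0.704
stripe px 402 world -2.633 yaw -3.03 rel 0.397 capc [0.47945213 0.14570639] tcp [0.47945953 0.14571924 0.25893983]
```

View pics/s4.png

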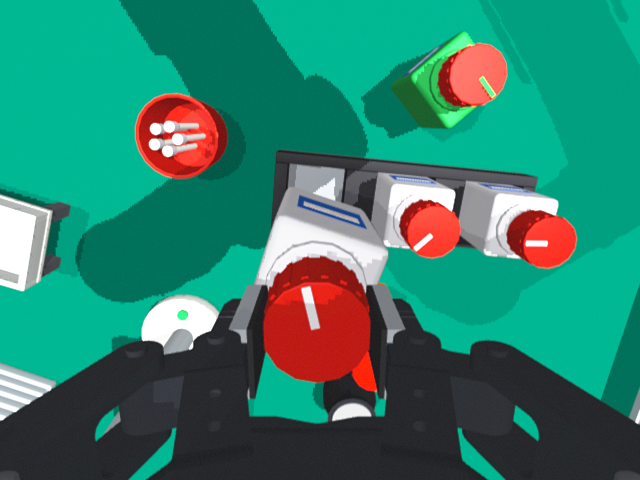

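The stripe reading shifted against the jaws, so before trusting this I'll re-measure the stripe and the bottle's yaw at rest.

```bash
cat > byaw.py <<'E'
from h import *
import sys
p,d=bot.snapshot('wrist');c=bot.camera_model('wrist');o=bot.get_obs();X=cloud(c,d);t=np.array(o['tool_pos'])
np.savez('wr.npz',p=p,d=d)
# shoulder points: expected height tcp z -0.006 
r=np.hypot(X[...,0]-t[0],X[...,1]-t[1])
m=(d>0)&(r<.045)&(X[...,2]<t[2]-.014)&(X[...,2]>t[2]-.10)&(p.min(-1)>90)
Q=X[m]; print('side pts',m.sum(),Q.min(0),Q.max(0))
# visible side face: fit normals with PCA of points below shoulder
q=Q-Q.mean(0);w,v=np.linalg.eigh(q.T@q);n=v[:,0];print('normal',n,'sv',np.sqrt(w/len(q)),'yaw mod90',np.degrees(np.arctan2(n[1],n[0]))%90, 'tilt of face',np.degrees(np.arcsin(n[2])))
E
python3 byaw.py;python3 stripe.py s5.png 0.295; python3 st.py
```

```text
side pts 2031 [0.45105746 0.12366079 0.16265418] [0.4624517  0.1745676  0.24287402]
normal [ 0.9795604  -0.20113553  0.00243209] sv [0.00050572 0.01482672 0.02414308] yaw mod90 78.39659581315884 tilt of face 0.13934848152885687
stripe px 404 world -2.751 yaw -3.03 rel 0.279 capc [0.4785487  0.14549694] tcp [0.47854247 0.14552221 0.25575179]
8.35 w 0.0357 pos [0.4785 0.1455 0.2558] yaw -3.03 tilt 0.001 M [-0.01 -0.02  0.02] F [-0.  -0.4 -3.1] q6 -2.157 tau6 -0.02
```

Run:
```python
import cv2,numpy as np
ims=[cv2.resize(cv2.imread(f'pics/{n}.png')[160:360,220:420],(400,400),interpolation=cv2.INTER_CUBIC) for n in ['s2','s3','s5']]
ims[2]=ims[2]
cv2.imwrite('pics/cmp.png',cv2.resize(np.hstack(ims),(798,266)))
```

```text
(no output)
```

View pics/cmp.png

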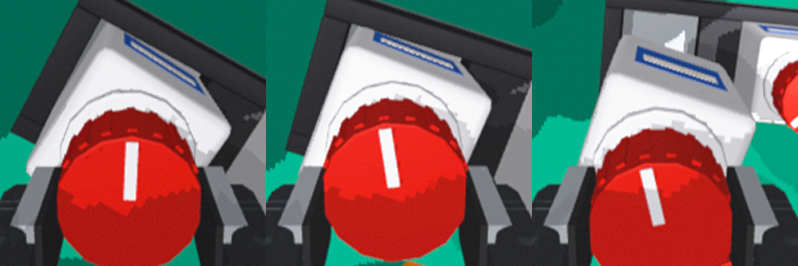

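The loaded stripe-to-body angle and the angle at rest agree within about 0.05 rad, so the cap stayed home. The bottle hangs upright at yaw -11.6°, and the rack is at -12.6°. Carrying it to bay 1, the farthest.

```bash
python3 -m crank '[[[0.1,-1,0,0,0,0,-1],[0.1,-2,0,0,0,0,-1],[0.1,-3,0,0,0,0,-1],[0.1,-3,0,0,0,0,-1],[0.1,-3,0,0,0,0,-1],[0.1,-3,0,0,0,0,-1],[0.1,-3,0,0,0,0,-1],[0.1,-3,0,0,0,0,-1],[0.1,-3,0,0,0,0,-1],[0.1,-3,0,0,0,0,-1],[0,-3,0,0,0,0,-1],[0,-3,0,0,0,0,-1],[0,-3,0,0,0,0,-1],[0,-3,0,0,0,0,-1],[0,-3,0,0,0,0,-1],[0,-1.5,0,0,0,0,-1],[0,-0.5,0,0,0,0.02,-1],[0,0,0,0,0,0,-1],[0,0,0,0,0,0,-1]]]' 60 >/dev/null; python3 st.py; python3 stripe.py s6.png 0.295
python3 - <<'E'
from h import *
t=np.array(bot.get_obs()['tool_pos']);R=Rn.from_quat(bot.get_obs()['tool_rot']).as_matrix()
print('tool shift cm',(R.T@(np.array([.5176,-.2934,t[2]])-t))*100)
p,d=bot.snapshot('side');cv2.imwrite('pics/side1.png',p[:,:,::-1])
E
```

```text
10.25 w 0.0357 pos [ 0.5174 -0.2924  0.256 ] yaw -3.05 tilt 0.0 M [ 0.04 -0.03  0.03] F [ 0.1  0.5 -1.6] q6 -1.302 tau6 -0.016
stripe px 336 world -2.771 yaw -3.05 rel 0.279 capc [ 0.51747565 -0.29225473] tcp [ 0.51752221 -0.29222757  0.25620889]
tool shift cm [ 3.02675118e-03 -1.17462180e-01 -2.91239577e-06]
```

View pics/side1.png

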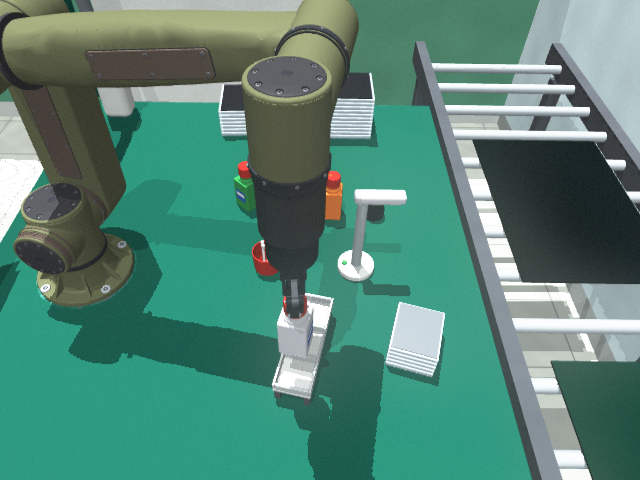

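View pics/s6.png

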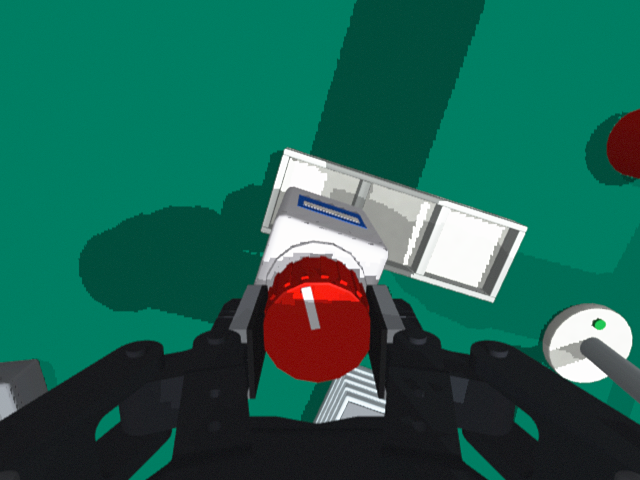

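The side and wrist views show the bottle upright over the far end of the rack, above bay 1. Lowering.

```bash
python3 -m crank '[[[0,-0.1,1.5,0,0,0,-1],[0,0,2.5,0,0,0,-1],[0,0,2.5,0,0,0,-1],[0,0,2,0,0,0,-1],[0,0,1.5,0,0,0,-1],[0,0,0.7,0,0,0,-1],[0,0,0.3,0,0,0,-1],[0,0,0,0,0,0,-1],[0,0,0,0,0,0,-1]]]' 60 >/dev/null; python3 st.py; python3 -m crank '[[[0,0,0.3,0,0,0,-1],[0,0,0.2,0,0,0,-1],[0,0,0.2,0,0,0,-1],[0,0,0,0,0,0,-1]]]' 60 >/dev/null; python3 st.py
```

```text
11.25 w 0.0358 pos [ 0.5181 -0.2943  0.1473] yaw -3.051 tilt 0.002 M [-0.03 -0.03 -0.  ] F [ 0.3 -0.1 -1.9] q6 -1.3 tau6 -0.0
11.65 w 0.0357 pos [ 0.5174 -0.294   0.1386] yaw -3.051 tilt 0.001 M [ 0.   -0.    0.02] F [ 1.1  0.6 -1.9] q6 -1.3 tau6 -0.0
```

```bash
python3 -m crank '[[[0,0,0.1,0,0,0,-1],[0,0,0.1,0,0,0,-1],[0,0,0,0,0,0,-1]]]' 60 >/dev/null; python3 st.py
```

```text
11.95 w 0.0354 pos [ 0.5179 -0.2943  0.1379] yaw -3.051 tilt 0.001 M [0.01 0.04 0.04] F [-0.5 -1.3  1. ] q6 -1.3 tau6 0.002
```

The force reversed to +1.0 N, so the bottle is on the shelf. Releasing and lifting clear, then turning back.

```bash
python3 -m crank '[[[0,0,0,0,0,0,0.25],[0,0,0,0,0,0,0.25],[0,0,0,0,0,0,0.25],[0,0,-1.5,0,0,0,0.25],[0,0,-2,0,0,0,0.25],[0,0,-2,0,0,0,0.25],[0,0,-2,0,0,-0.144,0.25],[0,0,-2,0,0,-0.144,0.25],[0,0,-1.5,0,0,-0.144,0.25],[0,0,0,0,0,-0.144,0.25],[0,0,0,0,0,-0.144,0.25],[0,0,0,0,0,-0.144,0.25],[0,0,0,0,0,-0.144,0.25],[0,0,0,0,0,-0.144,0.25],[0,0,0,0,0,0,0.25]]]' 60 >/dev/null; python3 st.py
python3 - <<'E'
from h import *
p,d=bot.snapshot('wrist');cv2.imwrite('pics/w3.png',p[:,:,::-1]);c=bot.camera_model('wrist');o=bot.get_obs();X=cloud(c,d)
red=(p[:,:,0]>100)&(p[:,:,1]<80)&(p[:,:,2]<80)&(d>0)&(X[:,:,2]>.165)&(X[:,:,2]<.185)
Q=X[red];print('cap',(Q.min(0)+Q.max(0))/2,Q.max(0)-Q.min(0),Q[:,2].max())
t=np.array(o['tool_pos']);R=Rn.from_quat(o['tool_rot']).as_matrix()
print('tool shift cm',(R.T@(np.array([.4786,.2285,.24])-t))*100)
E
```

```text
13.45 w 0.0536 pos [ 0.5177 -0.2942  0.2483] yaw -1.898 tilt 0.001 M [-0.01  0.02  0.01] F [-0.5  0.1  0.5] q6 -0.147 tau6 1.528
cap [ 0.52027171 -0.29797001  0.17051564] [0.03738835 0.03638778 0.01092906] 0.17598016675212627
tool shift cm [-48.15774446  20.68759461   0.77937184]
```

View pics/w3.png

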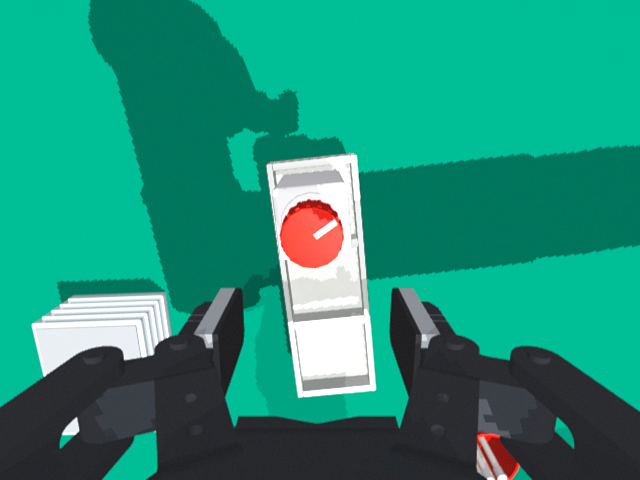

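Bottle 1 stands upright in bay 1, with its cap at (312,234) in the wrist view and its top at z=0.174. On to the second bottle at y=0.2285.

```bash
python3 -m crank '[[[-3,1.29,0,0,0,0,0.35],[-3,1.29,0,0,0,0,0.35],[-3,1.29,0,0,0,0,0.35],[-3,1.29,0,0,0,0,0.35],[-3,1.29,0,0,0,0,0.35],[-3,1.29,0,0,0,0,0.35],[-3,1.29,0,0,0,0,0.35],[-3,1.29,0,0,0,0,0.35],[-3,1.29,0,0,0,0,0.35],[-3,1.29,0,0,0,0,0.35],[-3,1.29,0,0,0,0,0.35],[-3,1.29,0,0,0,0,0.35],[-3,1.29,0,0,0,0,0.35],[-3,1.29,0,0,0,0,0.35],[-3,1.29,0,0,0,0,0.35],[-3,1.29,0,0,0,0,0.35],[0,0,0,0,0,0,0.35],[0,0,0,0,0,0,0.35]]]' 40 >/dev/null; python3 st.py
cat > fc.py <<'E'
from h import *
import sys
tx,ty,z=map(float,sys.argv[2:5])
p,d=bot.snapshot('wrist');cv2.imwrite('pics/'+sys.argv[1],p[:,:,::-1]);c=bot.camera_model('wrist');o=bot.get_obs();X=cloud(c,d)
red=(d>0)&(X[:,:,2]>.138)&(X[:,:,2]<.150)&(np.hypot(X[...,0]-tx,X[...,1]-ty)<.028)&(p[...,0]>90)
Q=X[red];cen=(Q.min(0)+Q.max(0))/2;print('cap',cen,Q.max(0)-Q.min(0))
t=np.array(o['tool_pos']);R=Rn.from_quat(o['tool_rot']).as_matrix()
print('tool shift cm',(R.T@(np.array([cen[0],cen[1],z])-t))*100)
E
python3 fc.py w4.png .4786 .2285 .106
```

```text
15.3 w 0.0572 pos [0.4767 0.2273 0.2473] yaw -1.9 tilt 0.0 M [0.01 0.01 0.  ] F [ 0.2 -0.3 -0.2] q6 -1.156 tau6 -0.078
cap [0.47974822 0.22680568 0.14157949] [0.03895891 0.03776668 0.00714663]
tool shift cm [-0.09858379 -0.26680405 14.14470446]
```

View pics/w4.png

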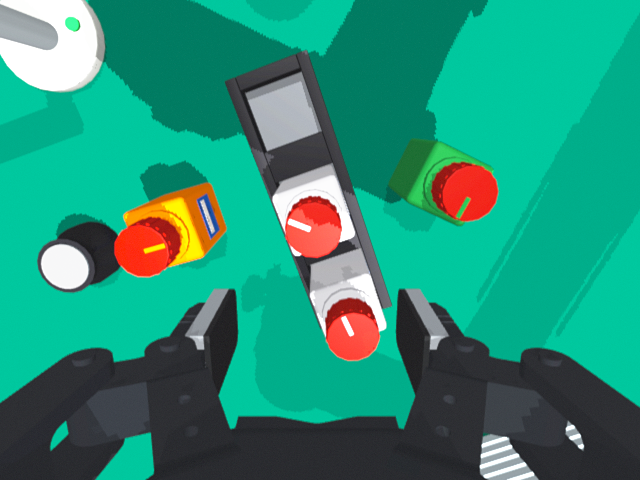

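The wrist view shows the target cap at (314,227) and the last one at (352,330), with the green and orange bottles clear of the jaws. Descend, grip and tug.

```bash
python3 -m crank '[[[-0.1,-0.3,3,0,0,0,0.35],[0,0,3,0,0,0,0.35],[0,0,3,0,0,0,0.35],[0,0,2.5,0,0,0,0.35],[0,0,1.6,0,0,0,0.35],[0,0,1,0,0,0,0.35],[0,0,0,0,0,0,0.35],[0,0,0,0,0,0,-1],[0,0,0,0,0,0,-1],[0,0,0,0,0,0,-1],[0,0,0,0,0,0,-1]]]' 40 >/dev/null; python3 st.py;  python3 stripe.py b0.png; python3 -m crank '[[[0,0,0,0,0,0.08,-1],[0,0,0,0,0,0.08,-1],[0,0,0,0,0,0,-1]]]' 40 >/dev/null; python3 st.py;  python3 stripe.py b1.png
```

```text
16.45 w 0.0363 pos [0.4807 0.2272 0.1078] yaw -1.899 tilt 0.003 M [ 0.02  0.5  -0.02] F [-0.8 -0.2  6. ] q6 -1.149 tau6 0.019
stripe px 440 world -0.556 yaw -1.899 rel 1.343 capc [0.48070744 0.22727294] tcp [0.4806948  0.22726795 0.10779819]
16.8 w 0.0365 pos [0.4807 0.2275 0.1078] yaw -2.061 tilt 0.003 M [ 0.13  0.34 -0.08] F [-0.8  0.6  6. ] q6 -1.311 tau6 -0.661
stripe px 438 world -0.708 yaw -2.059 rel 1.351 capc [0.48074499 0.2273822 ] tcp [0.48074854 0.22741657 0.10777308]
```

```bash
python3 -m crank '[[[0,0,0,0,0,0.1,-1],[0,0,0,0,0,0.1,-1],[0,0,0,0,0,0.1,-1],[0,0,0,0,0,0,-1]]]' 40 >/dev/null; python3 st.py;  python3 stripe.py b2.png; python3 -m crank '[[[0,0,0,0,0,0.1,-1],[0,0,0,0,0,0.1,-1],[0,0,0,0,0,0.1,-1],[0,0,0,0,0,0,-1]]]' 40 >/dev/null; python3 st.py;  python3 stripe.py b3.png
```

```text
17.25 w 0.0365 pos [0.4807 0.2275 0.1078] yaw -2.361 tilt 0.003 M [0.12 0.39 0.  ] F [-0.8  1.4  4.9] q6 -1.612 tau6 -0.847
stripe px 438 world -0.998 yaw -2.359 rel 1.361 capc [0.48077528 0.22742209] tcp [0.48073352 0.22740756 0.1078069 ]
17.7 w 0.036 pos [0.4807 0.2274 0.1079] yaw -2.661 tilt 0.003 M [0.08 0.41 0.  ] F [-1.8  0.2  6.1] q6 -1.912 tau6 -0.847
stripe px 436 world -1.272 yaw -2.659 rel 1.387 capc [0.48069269 0.22738851] tcp [0.48072339 0.22739896 0.1078675 ]
```

```bash
python3 -m crank '[[[0,0,0,0,0,0.1,-1],[0,0,0,0,0,0.1,-1],[0,0,0,0,0,0.1,-1],[0,0,0,0,0,0,-1]]]' 40 >/dev/null; python3 st.py;  python3 stripe.py b4.png; python3 -m crank '[[[0,0,0,0,0,0.1,-1],[0,0,0,0,0,0.1,-1],[0,0,0,0,0,0,-1]]]' 40 >/dev/null; python3 st.py;  python3 stripe.py b5.png
```

```text
18.15 w 0.0363 pos [0.4807 0.2274 0.1079] yaw -2.961 tilt 0.003 M [-0.07  0.57 -0.  ] F [-1.3 -0.4  6.6] q6 -2.212 tau6 -0.84
stripe px 422 world -1.549 yaw -2.959 rel 1.41 capc [0.48067312 0.22732407] tcp [0.48069907 0.22731705 0.10791083]
18.5 w 0.0365 pos [0.4804 0.2274 0.1079] yaw 3.123 tilt 0.002 M [-0.04  1.2   0.44] F [-2.7  0.8  6.3] q6 -2.411 tau6 -1.37
stripe px 425 world -1.739 yaw 3.125 rel 1.419 capc [0.48044013 0.22737219] tcp [0.48036786 0.22736888 0.10793113]
```

The resisting moment has risen to 0.44 N m. One more tug to confirm the stop.

```bash
python3 -m crank '[[[0,0,0,0,0,0.08,-1],[0,0,0,0,0,0.07,-1],[0,0,0,0,0,0,-1]]]' 40 >/dev/null; python3 st.py;  python3 stripe.py b6.png
```

```text
18.85 w 0.0362 pos [0.4812 0.2273 0.1078] yaw 2.974 tilt 0.004 M [-0.09 -0.66  0.2 ] F [1.4 0.9 5.7] q6 -2.559 tau6 -0.874
stripe px 397 world -2.04 yaw 2.976 rel 1.267 capc [0.48110589 0.22726439] tcp [0.4811482  0.22727906 0.10773261]
```

Run:
```python
import cv2,numpy as np
ims=[cv2.imread(f'pics/{n}.png')[160:360,220:420] for n in ['b4','b5','b6']]
cv2.imwrite('pics/cmp2.png',cv2.resize(np.hstack(ims),(798,266),interpolation=cv2.INTER_CUBIC))
```

```text
(no output)
```

View pics/cmp2.png

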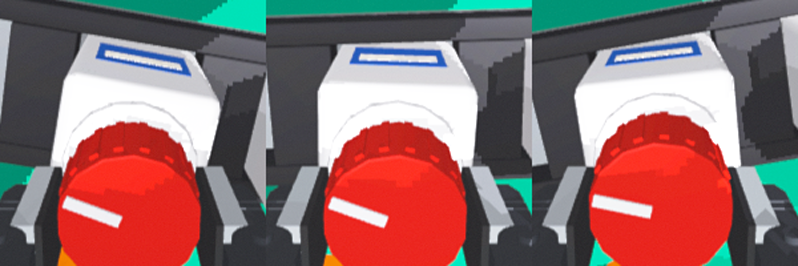

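The stripe slope relative to the jaws dropped about 8° over the last 8.6° of turn. The fingers slipped on a still cap, and it also slid about 2 mm in the pads, which upset my centroid measure. I'll switch to a line fit and tug once more with a firmer grip.

```bash
python3 - <<'E'
s=open('stripe.py').read()
s=s.replace("v=Q.mean(0)-cc","l=cv2.fitLine((Q*1000).astype(np.float32),cv2.DIST_L2,0,.01,.01).ravel();v0=Q.mean(0)-cc;v=l[:2]*np.sign(l[:2]@v0)")
s=s.replace("<.017)","<.022)")
open('stripe.py','w').write(s)
E
python3 stripe.py b7.png; python3 -m crank '[[[0,0,0,0,0,0,-1],[0,0,0,0,0,0.05,-1],[0,0,0,0,0,0.05,-1],[0,0,0,0,0,0,-1]]]' 60 >/dev/null; python3 st.py;  python3 stripe.py b8.png
```

```text
stripe px 438 world -1.909 yaw 2.976 rel 1.398 capc [0.47868072 0.22757738] tcp [0.48116693 0.22729544 0.10775647]
19.35 w 0.0352 pos [0.4816 0.2271 0.1081] yaw 2.876 tilt 0.005 M [-0.33 -1.18  0.36] F [ 2.6 -0.7  5.7] q6 -2.658 tau6 -0.765
stripe px 445 world -1.848 yaw 2.876 rel 1.558 capc [0.47892856 0.2274165 ] tcp [0.48160811 0.22708977 0.10803639]
```

It's tight: another 0.1 rad of turn and the cap did not follow. Re-grip centred, then lift.

```bash
python3 -m crank '[[[0,0,0,0,0,0,0.2],[0,0,0,0,0,0,0.2],[0.3,0,0,0,0,0,0.2],[0,0,0,0,0,0,0.2],[0,0,0,0,0,0,-1],[0,0,0,0,0,0,-1],[0,0,0,0,0,0,-1],[0,0,0,0,0,0,-1]]]' 60 >/dev/null; python3 st.py; python3 stripe.py b9.png;  python3 -m crank '[[[0,0,-0.5,0,0,0,-1],[0,0,-1,0,0,0,-1],[0,0,-1.5,0,0,0,-1],[0,0,-2,0,0,0,-1],[0,0,-2.5,0,0,0,-1],[0,0,-2.5,0,0,0,-1],[0,0,-2.5,0,0,0,-1],[0,0,-2.5,0,0,0,-1],[0,0,0,0,0,0,-1],[0,0,0,0,0,0,-1]]]' 60 >/dev/null; python3 st.py; python3 stripe.py b10.png 0.294; python3 byaw.py
```

```text
20.2 w 0.0355 pos [0.4772 0.2278 0.1062] yaw 2.875 tilt 0.0 M [0.35 0.17 0.01] F [-0.2  0.2  1.9] q6 -2.664 tau6 -0.019
stripe px 443 world -1.721 yaw 2.874 rel 1.687 capc [0.47808756 0.22806893] tcp [0.47719279 0.22778158 0.10620723]
21.25 w 0.0359 pos [0.4771 0.2276 0.2569] yaw 2.874 tilt 0.001 M [ 0.05  0.04 -0.01] F [-0.3  0.  -3.4] q6 -2.664 tau6 -0.0
stripe px 441 world -1.754 yaw 2.874 rel 1.655 capc [0.4769044  0.22774589] tcp [0.47679428 0.2275194  0.25569511]
side pts 2216 [0.45222141 0.20322054 0.16030305] [0.45840453 0.25428028 0.2410174 ]
normal [ 9.98962746e-01 -4.55280374e-02 -7.94093657e-04] sv [0.00043541 0.01467046 0.02390492] yaw mod90 87.390532767366 tilt of face -0.04549821986655798
```

View pics/b10.png

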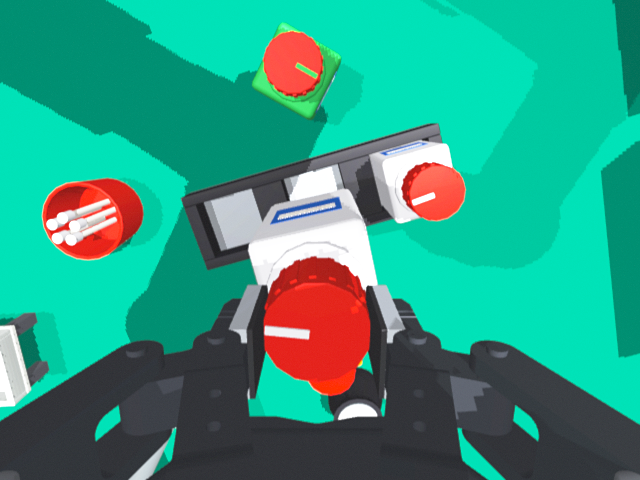

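At rest the stripe reads about 0.1 rad back from the loaded reading. To tell elastic stop give from real loosening, I'll set the bottle back in its pocket and tug gently. I have time for it.

```bash
python3 -m crank '[[[0,0,2.5,0,0,0,-1],[0,0,2.5,0,0,0,-1],[0,0,2.5,0,0,0,-1],[0,0,2.5,0,0,0,-1],[0,0,2,0,0,0,-1],[0,0,1.5,0,0,0,-1],[0,0,1,0,0,0,-1],[0,0,0.5,0,0,0,-1],[0,0,0,0,0,0,-1],[0,0,0,0,0,0,-1]]]' 60 >/dev/null; python3 st.py; python3 stripe.py b11.png;  python3 -m crank '[[[0,0,0,0,0,0.04,-1],[0,0,0,0,0,0,-1]]]' 60 >/dev/null; python3 st.py; python3 stripe.py b12.png; python3 -m crank '[[[0,0,0,0,0,0.04,-1],[0,0,0,0,0,0,-1]]]' 60 >/dev/null; python3 st.py; python3 stripe.py b13.png
```

```text
22.35 w 0.0358 pos [0.4772 0.2277 0.1062] yaw 2.874 tilt 0.0 M [0.33 0.1  0.02] F [0.7 0.3 1.6] q6 -2.664 tau6 -0.006
stripe px 445 world -1.701 yaw 2.874 rel 1.708 capc [0.47804368 0.2280232 ] tcp [0.47718123 0.22768854 0.10623967]
22.6 w 0.0356 pos [0.4771 0.2279 0.1062] yaw 2.835 tilt 0.0 M [0.52 0.32 0.73] F [-0.1  2.   2.2] q6 -2.703 tau6 -1.083
stripe px 443 world -1.723 yaw 2.836 rel 1.724 capc [0.47799852 0.22813258] tcp [0.47713154 0.22784636 0.10626078]
22.85 w 0.0356 pos [0.4771 0.228  0.1062] yaw 2.797 tilt 0.0 M [0.61 0.27 1.71] F [0.4 1.5 2.9] q6 -2.742 tau6 -2.047
stripe px 445 world -1.787 yaw 2.798 rel 1.698 capc [0.47810034 0.22816719] tcp [0.47713714 0.22793398 0.10623281]
```

M jumped to 0.73 N m after only 0.04 rad and 1.7 after 0.08. The resting cap was at its stop, so the offset was elastic give, and the same applies to bottle 1. Unwind by 0.06, lift, and travel to bay 2.

```bash
python3 -m crank '[[[0,0,0,0,0,-0.06,-1],[0,0,-0.5,0,0,0,-1],[0,0,-1,0,0,0,-1],[0,0,-1.5,0,0,0,-1],[0,0,-2,0,0,0,-1],[0,0,-2.5,0,0,0,-1],[0,0,-2.5,0,0,0,-1],[0,0,-2.5,0,0,0,-1],[0,0,-2.5,0,0,0,-1],[0,0,0,0,0,0,-1]]]' 60 >/dev/null; python3 st.py; python3 byaw.py
python3 - <<'E'
from h import *
o=bot.get_obs();t=np.array(o['tool_pos']);R=Rn.from_quat(o['tool_rot']).as_matrix()
print('tool shift cm',(R.T@(np.array([.5337,-.2212,t[2]])-t))*100)
E
```

```text
23.9 w 0.0354 pos [0.4786 0.2271 0.2625] yaw 2.852 tilt 0.008 M [-0.02 -0.01 -0.01] F [ 0.3 -0.6 -1.3] q6 -2.685 tau6 0.015
side pts 2212 [0.45341548 0.20353042 0.16517002] [0.46065605 0.25444873 0.24572371]
normal [ 0.99772249 -0.06712223  0.00666669] sv [0.00044837 0.01470043 0.02396844] yaw mod90 86.15120036807473 tilt of face 0.38197590883289695
tool shift cm [-18.12302485 -41.3985874   -0.07125631]
```

```bash
python3 -m crank '[[[-0.4,-1,0,0,0,0,-1],[-0.8,-2,0,0,0,0,-1],[-1.27,-2.9,0,0,0,0,-1],[-1.27,-2.9,0,0,0,0,-1],[-1.27,-2.9,0,0,0,0,-1],[-1.27,-2.9,0,0,0,0,-1],[-1.27,-2.9,0,0,0,0,-1],[-1.27,-2.9,0,0,0,0,-1],[-1.27,-2.9,0,0,0,0,-1],[-1.27,-2.9,0,0,0,0,-1],[-1.27,-2.9,0,0,0,0,-1],[-1.27,-2.9,0,0,0,0,-1],[-1.27,-2.9,0,0,0,0,-1],[-1.27,-2.9,0,0,0,0,-1],[-1.27,-2.9,0,0,0,0,-1],[-0.3,-0.6,0,0,0,0,-1],[0,0,0,0,0,0.075,-1],[0,0,0,0,0,0.075,-1],[0,0,0,0,0,0,-1],[0,0,0,0,0,0,-1]]]' 60 >/dev/null; python3 st.py; python3 stripe.py b14.png .294; python3 byaw.py
python3 - <<'E'
from h import *
o=bot.get_obs();t=np.array(o['tool_pos']);R=Rn.from_quat(o['tool_rot']).as_matrix()
print('tool shift cm',(R.T@(np.array([.5337,-.2212,.138])-t))*100)
E
```

```text
25.95 w 0.0356 pos [ 0.5323 -0.2194  0.2556] yaw 2.706 tilt 0.001 M [-0.03  0.04 -0.01] F [ 0.1 -0.7 -2.4] q6 -1.963 tau6 -0.094
stripe px 295 world -2.115 yaw 2.706 rel 1.462 capc [ 0.53256377 -0.21930215] tcp [ 0.53249279 -0.21937991  0.25577137]
side pts 2083 [ 0.50511969 -0.23934916  0.16030714] [ 0.5190487  -0.19002789  0.24182927]
normal [ 9.77300621e-01 -2.11856718e-01  4.77875977e-04] sv [0.00043197 0.01488394 0.02438092] yaw mod90 77.76881571580506 tilt of face 0.027380277667872602
tool shift cm [-0.18298441 -0.11833567 11.78690793]
```

View pics/b14.png

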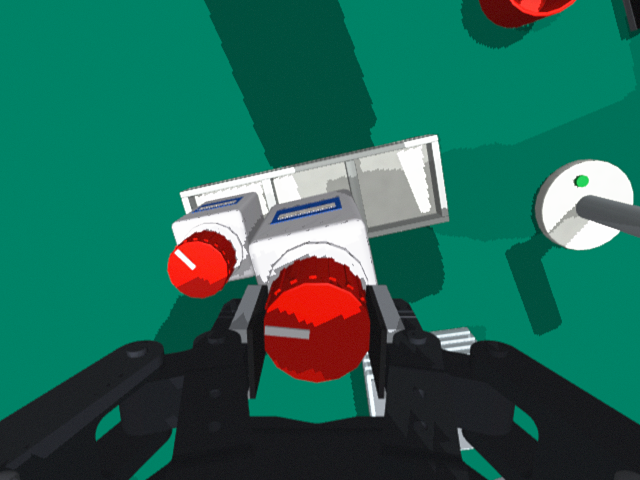

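Bottle 2 hangs over bay 2 at yaw -12.2°, with bottle 1 next to it at (200,265). Lowering.

```bash
python3 -m crank '[[[-0.2,-0.1,1.5,0,0,0,-1],[0,0,2.5,0,0,0,-1],[0,0,2.5,0,0,0,-1],[0,0,2,0,0,0,-1],[0,0,1.5,0,0,0,-1],[0,0,0.8,0,0,0,-1],[0,0,0.4,0,0,0,-1],[0,0,0.2,0,0,0,-1],[0,0,0.2,0,0,0,-1],[0,0,0,0,0,0,-1],[0,0,0,0,0,0,-1]]]' 60 >/dev/null; python3 st.py; python3 -m crank '[[[0,0,0.1,0,0,0,-1],[0,0,0.1,0,0,0,-1],[0,0,0,0,0,0,-1]]]' 60 >/dev/null; python3 st.py
```

```text
27.15 w 0.0357 pos [ 0.5345 -0.2213  0.1406] yaw 2.704 tilt 0.001 M [-0.02 -0.01  0.04] F [-0.1 -0.6 -1.3] q6 -1.962 tau6 0.0
27.45 w 0.0358 pos [ 0.5344 -0.2213  0.1383] yaw 2.704 tilt 0.001 M [ 0.07 -0.04  0.02] F [-0.1  0.1 -1.4] q6 -1.962 tau6 -0.0
```

```bash
python3 -m crank '[[[0,0,0.1,0,0,0,-1],[0,0,0,0,0,0,-1]]]' 60 >/dev/null; python3 st.py
```

```text
27.65 w 0.0353 pos [ 0.5346 -0.2214  0.1382] yaw 2.705 tilt 0.002 M [0.44 0.17 0.01] F [1.4 1.5 3.6] q6 -1.962 tau6 0.006
```

Contact (Fz +3.6 N). Release, lift and turn back.

```bash
python3 -m crank '[[[0,0,0,0,0,0,0.25],[0,0,0,0,0,0,0.25],[0,0,0,0,0,0,0.25],[0,0,-1.5,0,0,0,0.25],[0,0,-2,0,0,0,0.25],[0,0,-2,0,0,0,0.25],[0,0,-2,0,0,-0.145,0.25],[0,0,-2,0,0,-0.145,0.25],[0,0,-1.5,0,0,-0.145,0.25],[0,0,0,0,0,-0.145,0.25],[0,0,0,0,0,-0.145,0.25],[0,0,0,0,0,-0.145,0.25],[0,0,0,0,0,-0.145,0.25],[0,0,0,0,0,-0.145,0.25],[0,0,0,0,0,-0.145,0.25],[0,0,0,0,0,-0.145,0.25],[0,0,0,0,0,-0.145,0.25],[0,0,0,0,0,-0.145,0.25],[0,0,0,0,0,-0.145,0.25],[0,0,0,0,0,0,0.25]]]' 40 >/dev/null; python3 st.py
python3 - <<'E'
from h import *
p,d=bot.snapshot('wrist');cv2.imwrite('pics/w5.png',p[:,:,::-1]);c=bot.camera_model('wrist');o=bot.get_obs();X=cloud(c,d)
red=(p[:,:,0]>100)&(p[:,:,1]<80)&(p[:,:,2]<80)&(d>0)&(X[:,:,2]>.165)&(X[:,:,2]<.185)
n,l,s,ce=cv2.connectedComponentsWithStats(red.astype(np.uint8))
for i in range(1,n):
    if s[i,4]>200: Q=X[l==i];print(ce[i],(Q.min(0)+Q.max(0))/2,Q.max(0)-Q.min(0))
t=np.array(o['tool_pos']);R=Rn.from_quat(o['tool_rot']).as_matrix()
print('tool shift cm',(R.T@(np.array([.4775,.311,.24])-t))*100)
E
```

```text
29.65 w 0.0531 pos [ 0.5343 -0.2214  0.2482] yaw -1.693 tilt 0.001 M [-0.03  0.01  0.  ] F [ 0.1 -0.3  0.4] q6 -0.076 tau6 1.541
[306.10691824 118.19748428] [ 0.52734124 -0.29336096  0.17134463] [0.02287949 0.03242642 0.01025756]
[310.56146179 214.83056478] [ 0.53689511 -0.23186493  0.17038101] [0.03577109 0.01939806 0.01071141]
tool shift cm [-52.09817044  12.33396445   0.77528667]
```

View pics/w5.png

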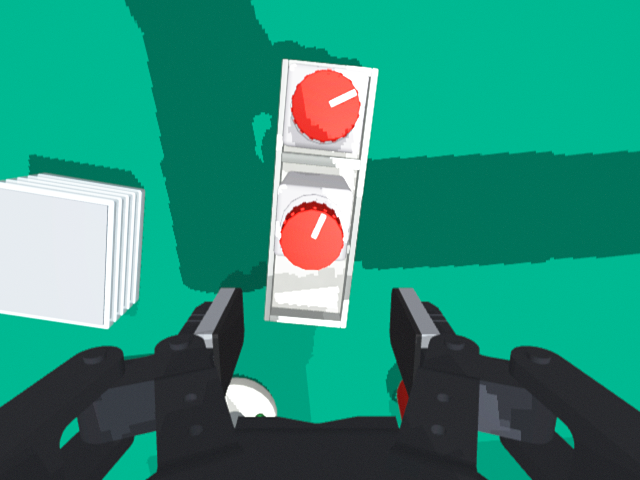

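Two bottles stand upright in bays 1 and 2, with caps at (326,105) and (312,235). On to the third.

```bash
python3 -m crank '[[[-3.06,0.73,0,0,0,0,0.35],[-3.06,0.73,0,0,0,0,0.35],[-3.06,0.73,0,0,0,0,0.35],[-3.06,0.73,0,0,0,0,0.35],[-3.06,0.73,0,0,0,0,0.35],[-3.06,0.73,0,0,0,0,0.35],[-3.06,0.73,0,0,0,0,0.35],[-3.06,0.73,0,0,0,0,0.35],[-3.06,0.73,0,0,0,0,0.35],[-3.06,0.73,0,0,0,0,0.35],[-3.06,0.73,0,0,0,0,0.35],[-3.06,0.73,0,0,0,0,0.35],[-3.06,0.73,0,0,0,0,0.35],[-3.06,0.73,0,0,0,0,0.35],[-3.06,0.73,0,0,0,0,0.35],[-3.06,0.73,0,0,0,0,0.35],[-3.06,0.73,0,0,0,0,0.35],[0,0,0,0,0,0,0.35],[0,0,0,0,0,0,0.35]]]' 40 >/dev/null; python3 st.py; python3 fc.py w6.png .4775 .311 .106
```

```text
31.6 w 0.0574 pos [0.4747 0.3107 0.2471] yaw -1.696 tilt 0.001 M [-0.03 -0.08 -0.01] F [-0.2 -0.   0.6] q6 -1.058 tau6 -0.068
cap [0.47871826 0.31032402 0.14192353] [0.03853362 0.03828541 0.0077303 ]
tool shift cm [-0.06764347 -0.3671812  14.1354164 ]
```

View pics/w6.png

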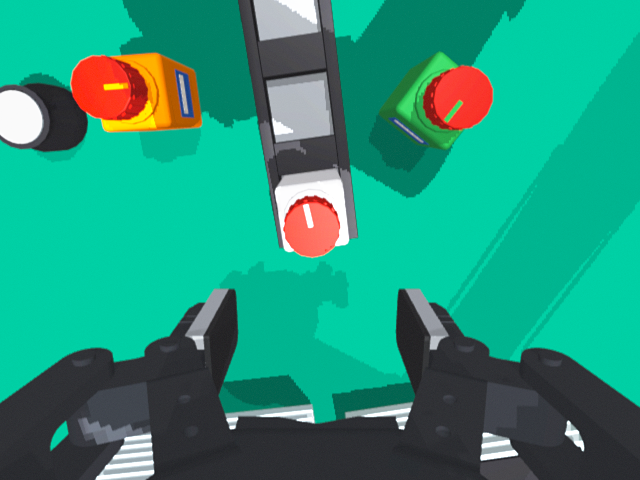

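The last white bottle's cap is at (311,227), with the jaws clear of the look-alikes. Descend, grip and tug.

```bash
python3 -m crank '[[[-0.1,-0.3,3,0,0,0,0.35],[0,0,3,0,0,0,0.35],[0,0,3,0,0,0,0.35],[0,0,2.5,0,0,0,0.35],[0,0,1.6,0,0,0,0.35],[0,0,1,0,0,0,0.35],[0,0,0,0,0,0,0.35],[0,0,0,0,0,0,-1],[0,0,0,0,0,0,-1],[0,0,0,0,0,0,-1],[0,0,0,0,0,0,-1]]]' 50 >/dev/null; python3 st.py;  python3 stripe.py c0.png; python3 -m crank '[[[0,0,0,0,0,0.05,-1],[0,0,0,0,0,0.05,-1],[0,0,0,0,0,0,-1]]]' 50 >/dev/null; python3 st.py;  python3 stripe.py c1.png
```

```text
32.75 w 0.0359 pos [0.4787 0.3114 0.108 ] yaw -1.694 tilt 0.003 M [-0.17  0.41 -0.03] F [-2.1 -0.2  5.5] q6 -1.052 tau6 0.024
stripe px 434 world -1.473 yaw -1.694 rel 0.221 capc [0.47824183 0.30978966] tcp [0.47869346 0.31137877 0.1079574 ]
33.1 w 0.0359 pos [0.4786 0.3115 0.1079] yaw -1.794 tilt 0.003 M [-0.08  0.43  0.56] F [-1.7 -0.9  4.8] q6 -1.152 tau6 -0.945
stripe px 433 world -1.557 yaw -1.793 rel 0.236 capc [0.47835441 0.30984733] tcp [0.47864151 0.31152144 0.10793134]
```

```bash
python3 -m crank '[[[0,0,0,0,0,0.05,-1],[0,0,0,0,0,0.05,-1],[0,0,0,0,0,0,-1]]]' 50 >/dev/null; python3 st.py;  python3 stripe.py c2.png;python3 -m crank '[[[0,0,0,0,0,0.05,-1],[0,0,0,0,0,0.05,-1],[0,0,0,0,0,0,-1]]]' 50 >/dev/null; python3 st.py;  python3 stripe.py c3.png
```

```text
33.45 w 0.0358 pos [0.4787 0.3115 0.1078] yaw -1.895 tilt 0.003 M [ 0.07  0.21 -0.09] F [-0.2  1.   5.3] q6 -1.253 tau6 -0.335
stripe px 444 world -1.504 yaw -1.894 rel 0.39 capc [0.47854443 0.30985187] tcp [0.47871139 0.31151562 0.10779577]
33.8 w 0.0359 pos [0.4784 0.3116 0.1078] yaw -1.992 tilt 0.003 M [-0.06  0.56  1.21] F [-1.8 -0.4  6. ] q6 -1.351 tau6 -1.698
stripe px 444 world -1.579 yaw -1.991 rel 0.413 capc [0.47837698 0.30989493] tcp [0.47844277 0.31160908 0.10778736]
```

The third cap was already tight: 0.3 rad of gripper turn moved it only 0.1 rad (pocket play and elastic give), with 1.2 N m and slip. Unwind 0.05 and lift.

```bash
python3 -m crank '[[[0,0,0,0,0,-0.05,-1],[0,0,-0.5,0,0,0,-1],[0,0,-1,0,0,0,-1],[0,0,-1.5,0,0,0,-1],[0,0,-2,0,0,0,-1],[0,0,-2.5,0,0,0,-1],[0,0,-2.5,0,0,0,-1],[0,0,-2.5,0,0,0,-1],[0,0,-2.5,0,0,0,-1],[0,0,0,0,0,0,-1],[0,0,0,0,0,0,-1]]]' 60 >/dev/null; python3 st.py; python3 stripe.py c4.png .294; python3 byaw.py
python3 - <<'E'
from h import *
o=bot.get_obs();t=np.array(o['tool_pos']);R=Rn.from_quat(o['tool_rot']).as_matrix()
print('tool shift cm',(R.T@(np.array([.5498,-.149,t[2]])-t))*100)
E
```

```text
34.95 w 0.0358 pos [0.4779 0.3111 0.2568] yaw -1.944 tilt 0.002 M [ 0.01  0.04 -0.07] F [-0.7  0.1 -4.1] q6 -1.302 tau6 -0.006
stripe px 424 world -1.524 yaw -1.944 rel 0.42 capc [0.47746031 0.30894131] tcp [0.47759778 0.31093428 0.25547338]
side pts 2516 [0.45035491 0.28287809 0.1583386 ] [0.50096998 0.28989025 0.24073759]
normal [ 0.06238302  0.9980299  -0.00668368] sv [0.00041408 0.01421153 0.02298271] yaw mod90 86.42331359627997 tilt of face -0.38294972366246643
tool shift cm [ 4.01737970e+01 -2.34959671e+01  3.97285379e-02]
```

View pics/c4.png

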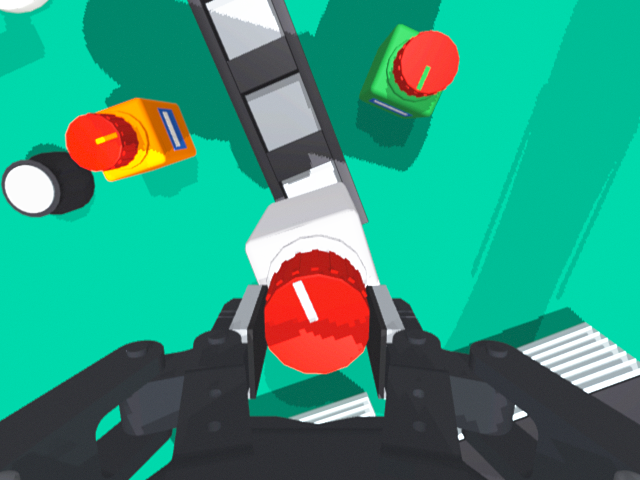

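The third bottle is upright in hand. I'll carry it to bay 3 on a path bowed away from the lamp.

```bash
python3 -m crank '[[[0.9,-0.4,0,0,0,0,-1],[1.9,-0.8,0,0,0,0,-1],[2.87,-1.2,0,0,0,0,-1],[2.87,-1.2,0,0,0,0,-1],[2.87,-1.2,0,0,0,0,-1],[2.87,-1.2,0,0,0,0,-1],[2.87,-1.2,0,0,0,0,-1],[2.87,-1.2,0,0,0,0,-1],[2.87,-1.2,0,0,0,0,-1],[2.87,-1.2,0,0,0,0,-1],[2.87,-1.2,0,0,0,0,-1],[2,-2,0,0,0,0,-1],[2,-2,0,0,0,0,-1],[2,-2,0,0,0,0,-1],[2,-2,0,0,0,0,-1],[2,-2,0,0,0,0,-1],[1.5,-1.4,0,0,0,0,-1],[0,0,0,0,0,0.078,-1],[0,0,0,0,0,0.078,-1],[0,0,0,0,0,0,-1]]]' 60 >/dev/null; python3 st.py; python3 stripe.py c5.png .294; python3 byaw.py
python3 - <<'E'
from h import *
o=bot.get_obs();t=np.array(o['tool_pos']);R=Rn.from_quat(o['tool_rot']).as_matrix()
print('tool shift cm',(R.T@(np.array([.5498,-.149,.138])-t))*100)
E
```

```text
37.05 w 0.0355 pos [ 0.5486 -0.1494  0.2558] yaw -2.102 tilt 0.001 M [-0.02  0.01 -0.01] F [ 0.4  0.3 -2.1] q6 -0.618 tau6 -0.809
stripe px 403 world -1.685 yaw -2.099 rel 0.414 capc [ 0.54881055 -0.14992595] tcp [ 0.54877404 -0.14905994  0.25594327]
side pts 2506 [ 0.51894045 -0.17919305  0.15987258] [ 0.56799168 -0.1651283   0.24202478]
normal [ 0.21589063  0.97640581 -0.00478747] sv [0.00041525 0.01415961 0.02297264] yaw mod90 77.53207089960489 tilt of face -0.2743029653458984
tool shift cm [-0.02740419 -0.08662723 11.80517384]
```

View pics/c5.png

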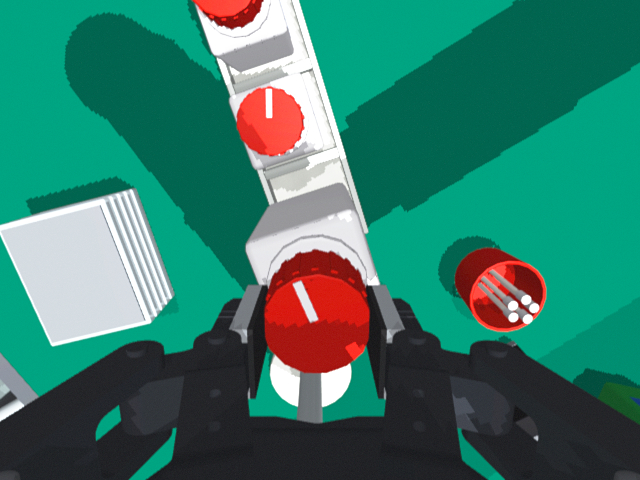

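Bottle 3 is over bay 3 at yaw -12.5°, with its neighbour's cap at (270,120). Lowering.

```bash
python3 -m crank '[[[0,-0.1,1.5,0,0,0,-1],[0,0,2.5,0,0,0,-1],[0,0,2.5,0,0,0,-1],[0,0,2,0,0,0,-1],[0,0,1.5,0,0,0,-1],[0,0,0.7,0,0,0,-1],[0,0,0.3,0,0,0,-1],[0,0,0.2,0,0,0,-1],[0,0,0.2,0,0,0,-1],[0,0,0,0,0,0,-1],[0,0,0,0,0,0,-1]]]' 60 >/dev/null; python3 st.py; python3 -m crank '[[[0,0,0.1,0,0,0,-1],[0,0,0.1,0,0,0,-1],[0,0,0,0,0,0,-1]]]' 60 >/dev/null; python3 st.py
```

```text
38.25 w 0.0356 pos [ 0.5507 -0.1486  0.1426] yaw -2.1 tilt 0.001 M [-0.06 -0.03  0.01] F [ 0.7 -0.2 -2.2] q6 -0.617 tau6 0.001
38.55 w 0.0352 pos [ 0.5505 -0.1487  0.1401] yaw -2.1 tilt 0.0 M [-0.01  0.03 -0.03] F [ 0.2  0.2 -2.1] q6 -0.617 tau6 0.002
```

```bash
python3 -m crank '[[[0,0,0.1,0,0,0,-1],[0,0,0.1,0,0,0,-1],[0,0,0,0,0,0,-1]]]' 60 >/dev/null; python3 st.py
```

```text
38.85 w 0.0357 pos [ 0.5508 -0.1491  0.14  ] yaw -2.1 tilt 0.002 M [0.23 1.14 0.01] F [-2.2  0.2  5.3] q6 -0.617 tau6 -0.012
```

Contact (Fz +5.3 N). Release, lift and inspect.

```bash
python3 -m crank '[[[0,0,0,0,0,0,0.25],[0,0,0,0,0,0,0.25],[0,0,0,0,0,0,0.25],[0,0,0,0,0,0,0.25],[0,0,-1.5,0,0,0,0.25],[0,0,-2.5,0,0,0,0.25],[0,0,-2.5,0,0,0,0.25],[0,0,-2.5,0,0,0,0.25],[0,0,-2.5,0,0,0,0.25],[-3,0,-2,0,0,0,0.25],[-3,0,0,0,0,0,0.25],[-3,0,0,0,0,0,0.25],[-3,0,0,0,0,0,0.25],[0,0,0,0,0,0,0.25],[0,0,0,0,0,0,0.25]]]' 60 >/dev/null; python3 st.py
python3 - <<'E'
from h import *
o=bot.get_obs()
ps={}
for cam in ['wrist','side','top']:
    p,d=bot.snapshot(cam);cv2.imwrite(f'pics/{cam}9.png',p[:,:,::-1]);c=bot.camera_model(cam);X=cloud(c,d)
    red=(p[:,:,0]>100)&(p[:,:,1]<90)&(p[:,:,2]<90)&(d>0)&(X[:,:,2]>.166)&(X[:,:,2]<.19)&(X[...,1]<-.1)
    n,l,s,ce=cv2.connectedComponentsWithStats(red.astype(np.uint8))
    for i in range(1,n):
        if s[i,4]>60: Q=X[l==i];print(cam,ce[i],(Q.min(0)+Q.max(0))/2,Q.max(0)-Q.min(0))
E
```

```text
40.35 w 0.0531 pos [ 0.6113 -0.0446  0.2736] yaw -2.099 tilt 0.001 M [-0.06 -0.03 -0.04] F [0.2 0.9 0.2] q6 -0.782 tau6 -0.041
wrist [310.10200279  27.04331626] [ 0.55190018 -0.14936096  0.17181624] [0.03787218 0.03759381 0.01158144]
side [313.85483871 281.96774194] [ 0.5511251  -0.15934124  0.17107686] [0.03771921 0.01929487 0.01012361]
side [296.80645161 348.40322581] [ 0.52098356 -0.30627978  0.17103945] [0.03552826 0.01906258 0.00917888]
top [387.19587629 245.95876289] [ 0.54942438 -0.14701819  0.17472646] [0.03706246 0.03387685 0.01562193]
top [420.43718593 251.4120603 ] [ 0.53612338 -0.22006146  0.17369441] [0.03742288 0.03598053 0.01449144]
top [455.37745098 257.91666667] [ 0.51912154 -0.29496994  0.1730789 ] [0.03770312 0.03736119 0.0136773 ]
```

View pics/wrist9.png

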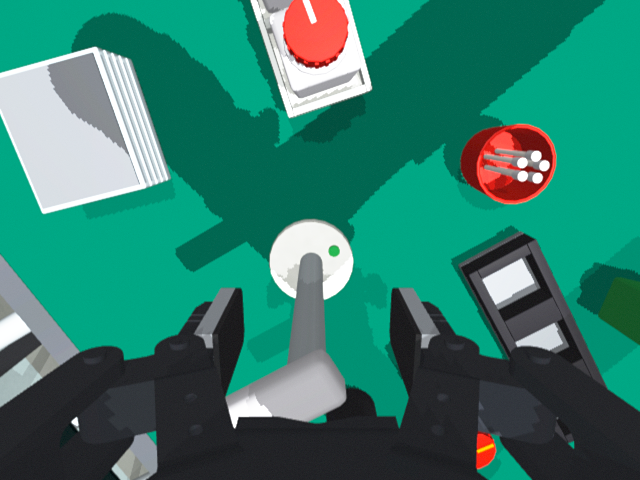

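View pics/side9.png

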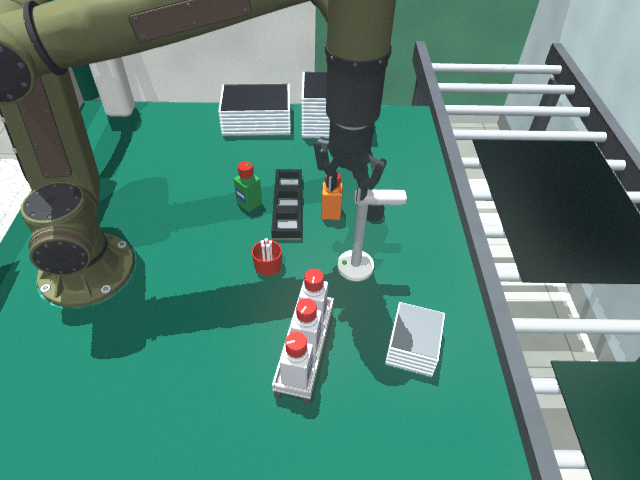

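All three bottles stand upright in the rack, with caps at (314,282), (306,311) and (297,347) in the side view. The cap tops at 0.173–0.174 m and positions within about 3 mm of the bay centres fit. My retreat went nearer the lamp than I meant, though the tool is still above it and without contact. I'll back away and then check the bystanders.

```bash
python3 -m crank '[[[2.5,1,0,0,0,0,0.25],[2.5,2,0,0,0,0,0.25],[2,2.5,0,0,0,0,0.25],[1,2.5,0,0,0,0,0.25],[0,0,0,0,0,0,0.25],[0,0,0,0,0,0,0.25],[0,0,0,0,0,0,0.25]]]' >/dev/null; python3 st.py
python3 - <<'E'
from h import *
for cam in ['top','side']:
    p,d=bot.snapshot(cam);cv2.imwrite(f'pics/{cam}10.png',p[:,:,::-1]);c=bot.camera_model(cam);X=cloud(c,d)
    for th in ['swab_tub','tray_stack','loupe','bottle_1']:
        for r in bot.silhouettes(cam,th)[:5]:
            if r['score']<.5: continue
            Q=X[r['region']&(d>0)];zt=np.percentile(Q[:,2],97);T=Q[Q[:,2]>zt-.008];rc=cv2.minAreaRect((T[:,:2]*1000).astype(np.float32))
            print(cam,th,round(r['score'],2),round(zt,3),np.round(rc[0],1),np.round(rc[1],1))
E
```

```text
41.2 w 0.0532 pos [ 0.5019 -0.074   0.273 ] yaw -2.1 tilt 0.0 M [ 0.05 -0.03 -0.01] F [ 0.5 -0.6 -0.3] q6 -0.781 tau6 0.001
top swab_tub 0.67 0.085 [437.5  18.6] [24.  24.4]
top tray_stack 0.83 0.076 [ 657.6 -174. ] [117.  322.6]
top loupe 0.81 0.059 [708.8 208.2] [49.9 49.7]
top bottle_1 0.74 0.178 [ 518.3 -294.9] [36.  35.5]
top bottle_1 0.71 0.177 [ 536.4 -221.1] [36.9 37. ]
top bottle_1 0.62 0.175 [ 538.6 -158.2] [ 7.6 25.5]
top bottle_1 0.61 0.138 [371.7 240.2] [35.3 37. ]
side swab_tub 0.58 0.083 [439.7  18.8] [22.7 24.3]
side tray_stack 0.57 0.073 [ 767.  -203.8] [121.5  99.8]
side loupe 0.63 0.051 [712.7 185. ] [32.5 11.4]
side bottle_1 0.9 0.176 [ 537.1 -221.6] [37.1 37.5]
side bottle_1 0.85 0.136 [597.8 204. ] [35.4 38.9]
side bottle_1 0.73 0.135 [373.2 239.7] [38.4 38.9]
side bottle_1 0.59 0.176 [ 551.7 -150.3] [37.3 36.2]
```

View pics/side10.png

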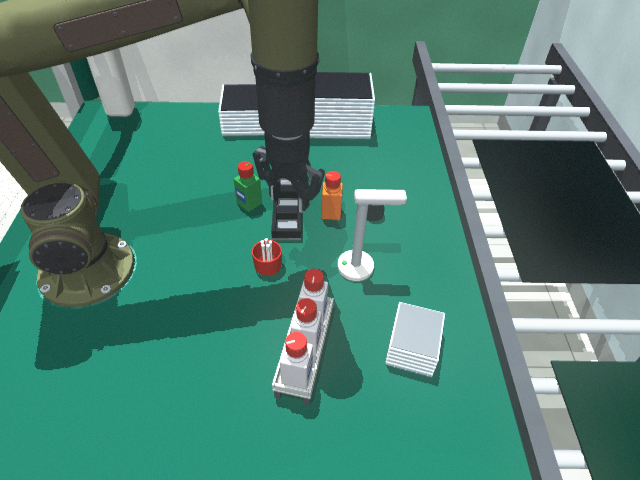

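```bash
python3 -c "
from rig import bot
print(bot.job_done())"
```

```text
the job is handed in; nothing more can be done
None
```

I tugged all three caps clockwise, screwed the two loose ones home, and stood all three bottles in the rack, one in each bay. I handed the job in at about 41 s; no verdict is reported.

- **Caps:** The caps at holder y = 0.143 and y = 0.228 were loose, and I turned each until it met its stop. The one at y = 0.311 was already tight: over 0.3 rad of tug it moved only about 0.1 rad, from pocket play and elastic give, and the fingers then slipped.
- **Placing:** Each bottle was lowered until the wrist force showed it on the shelf, then released. The last pictures show all three upright, with caps within about 3 mm of the bay centres and tops at about 0.174 m, as they should be.
- **Bystanders:** The swab tub and tray stack had not moved by more than about 2 mm, and the top view put the loupe within 1 mm. The robot was clear of everything.

**Checks that disagreed or were weaker:**
- **Stripe reading:** The stripe on a cap shifted about 0.1 rad once the grip was relaxed. I put the second bottle back in its pocket and tugged again: the moment rose at once to 0.7 and then 1.7 N m, so the shift was elastic give. For the first bottle I only inferred this from the same pattern; I did not re-tug it.
- **Final detections:** In the last top view the tray-stack outline had merged with something else, and the loupe was partly hidden in the side view. Each was confirmed by the other camera.
- **Lamp:** My retreat after the last bottle went closer to the lamp than I intended. The wrist force stayed near zero, so there was no sign of contact.

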